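# Check the depth of a shelf groove with a dial depth gauge

## Task

Use the dial depth gauge that lies on its back on the batten to check the groove in the yellow shelf side. First stand it upright on the plain painted face beside the groove, press it down until its base sits flat and let go of it, so that its zero can be seen; then pick it up again, press it down square across the groove until the base is flat on the face on both sides with the probe on the groove's floor, and leave it standing there, let go, for the reading. Set it down gently, and leave the tin, roller, sanding block and brush where they are.

Things in the scene. Friction and masses are not known exactly. Their poses are not given: they have to be found in the camera images.
- gauge_dial (a point): Dial depth gauge, bare metal, 0.43 kg: centre of its round case. Gauge axes: z from base up to cap; x out of the BACK (white dial face looks along -x); y along the base. Case: disc 52 mm across, axis x, from x -14 (face) to +12 mm (back), centre 60 mm above the base's underside; cap ends 44 mm above this centre. Starts lying on its back on the batten, face up, cap roughly towards the robot.
- gauge_foot (a point): Centre of the underside of the gauge's base, 60 mm below the dial's centre; gauge axes. Base: heavy flat bar 100 mm (y) x 24 mm (x), 14 mm high, on it a boss 34 mm (y) x 22 mm up to 22 mm, then an 11 mm stem to the case. The base is flat on the board when this point is at face level and z is vertical; so it stands firmly. When lying, the base and the case overhang the batten's sides.
- probe_tip (a point): Lowest point of the probe's round tip, on the gauge's middle line; gauge axes. The probe is a rod 6 mm thick that stands 12 mm out of the middle of the underside and moves up along z when pressed in.
- plunger (a joint): How far the probe is pressed in, m: 0 = free, 12 mm out; 0.012 = flush with the base (depth zero, needle up). Depth = 0.012 minus this. Spring (2.5 to 2.9 N) and friction (2.1 N) resist together with a little more than the gauge's weight: it must be pushed down until the base is flat, then stays flat by its weight when let go. Lifted, the probe springs out again.
- groove (a point): Middle of the groove in the shelf side (fixed), at the level of the painted face, 33 mm above the table. x along the groove, y across it, z up. Groove: 20 mm wide, 6 to 9 mm deep, over the whole board, x -100 to +100 mm. Plain flat face: y -200 to -10 and y +10 to +100 mm. The board lies in a low grey tray, x -125 to +125, y -225 to +125 mm, rim 18 mm high; groove and near edge are bare wood.
- groove_floor (a point): Middle of the flat floor of the groove, straight below the groove point; same axes.
- batten: Plain softwood batten, fixed, 170 mm long (x) x 36 mm wide (y) x 27 mm high, on which the gauge lies at the start; origin at the centre of its underside.
- paint_tin: Closed paint tin, loose, 86 mm in diameter, 105 mm high; origin at the centre of its underside. Leave it.
- roller: Small paint roller, loose, 230 mm long with its handle along x, yellow sleeve 36 mm in diameter and 100 mm long; origin on the table under the front end of the handle. Leave it.
- sanding_block: Cork sanding block, loose, 110 x 65 x 32 mm; origin at the centre of its underside. Leave it.
- brush: Flat paint brush, loose, 230 mm long, 52 mm wide, 16 mm high; origin on its underside near the ferrule. Leave it.
Mind the look-alikes: they are no part of the job. There is more than one size of the part that bears gauge_dial; the job needs the larger.

How it is judged:
On the way, in this order (a step that is already met when the one before it is completed fails the run):
1. the gauge stands by itself on the plain face of the board, let go, base flat (upright within 0.1 rad), probe flush within 2.5 mm (dial near zero) (angle between gauge_foot's own z axis and vertical below 0.1 rad and z of gauge_foot in the frame of groove between -0.0025 and 0.0025 m and contact force between gauge and the fingers below 0.1 N and value of joint plunger above 0.0095 m), for 0.3 s.
2. the gauge has been picked up again, at least 15 mm clear of the face (z of gauge_foot in the frame of groove above 0.015 m), for 0.05 s.
At the end, for the whole second after the job is handed in: The gauge stands by itself across the groove, let go and at rest: upright within 0.06 rad, base within 2.5 mm of the level of the board's face, its middle within 6 mm of the groove's middle line, the base square across the groove within 0.2 rad, the probe's tip within 1.5 mm of the groove's floor (angle between gauge_foot's own z axis and vertical below 0.06 rad and z of gauge_foot in the frame of groove between -0.0025 and 0.0025 m and contact force between gauge and the fingers below 0.1 N and y of gauge_foot in the frame of groove between -0.006 and 0.006 m and angle between the y axis of gauge_foot and the y axis of groove, either way round below 0.2 rad and z of probe_tip in the frame of groove_floor below 0.0015 m and linear speed of gauge below 0.01 m/s); the robot touches nothing.
It fails at once if the paint tin is shifted by more than 30 mm (distance of paint_tin from where it was at the start of the episode above 0.03 m).
It fails at once if the paint roller is shifted by more than 30 mm (distance of roller from where it was at the start of the episode above 0.03 m).
It fails at once if the sanding block is shifted by more than 30 mm (distance of sanding_block from where it was at the start of the episode above 0.03 m).
It fails at once if the brush is shifted by more than 30 mm (distance of brush from where it was at the start of the episode above 0.03 m).
It fails at once if the gauge is banged or forced onto the board (over 120 N) (contact force between gauge and panel above 120 N).
It also fails if it takes over 64 s, if anything falls off the work surface, if the arm or the gripper's body presses on something with over 40 N, if the wrist force passes 120 N, or if a joint passes its speed limit or range.

## Robot

A 6-joint arm with a two-finger parallel gripper is mounted at the origin on the work surface. World frame = base frame: x ahead of the robot, y to its left, z up, the work surface at z = 0. Lengths are in m, angles in rad, forces in N, time in s.
With the tool pointing down it reaches from about 0.375 to 0.9 m from the base axis. Payload 3.1 kg.
Tool frame: the origin (TCP) lies on the centre line of the jaws, within the pads' length; the fingertips stand 25 mm ahead of it and the grasp point (between the pads) lies 6 mm ahead of it (robot.nose_length is the y of the fingertips in the tool frame, in m); y points along the fingers, z is the direction in which the jaws open and shut, and the axes are right-handed (so a half turn about y gives the same grasp; the last joint's range is limited). The gripper opens to 87 mm and grips with 3 to 60 N. Pads are 19 mm wide; open, the fingers measure 117 mm over their backs; the gripper's body (75 mm by 190 mm) begins 51 mm behind the grasp point.
Start: joints at [1.05, 0.527, 1.433, -0, 1.181, -0.178], TCP at [0.209, 0.589, 0.248] pointing down, gripper open.
Joint ranges: [-3.08, 3.08], [-0.75, 2.2], [0.22, 2.44], [-1.43, 4.57], [0, 2.65], [-2.85, 2.85]. Speed limits (rad/s): [2.79, 2.79, 3.14, 3.14, 3.14, 3.14].

## Interface

Orientations are given as a unit quaternion [x, y, z, w].
In Python, from rig import robot, eyes, ticket gives the robot as it stands.
- The arm moves only by the tool play_rows, never from a script. Its argument "series" is a list of rows, each a list of 7 numbers: the opening, from 0 (shut) to 1 (fully open), then the shift along the tool's x, y, z scaled (see below), then the turn, a rotation vector about the tool's x, y, z scaled (see below). In form: [[claw, dx, dy, dz, ax, ay, az], ...]. A call has 1 to 12 rows; each row shifts and turns the commanded pose from where the row before left it, along the tool's axes as they then stand; what a row does not reach is not made up. The controller multiplies each number of a shift by 100 mm and each number of a turn by 180 degrees. A row lasts 1/12 s, in which the tool goes at most 41.7 mm and 7.16 degrees, less where a joint would pass 70% of its speed; a pose out of reach is approached as far as the arm can. A call with a number of a shift or a turn outside -1 to 1 is refused whole. A call with a gripper value outside its range is refused whole. The fingers move at their own pace and stop on an object; "grip_force" is the grip in N (left out, the last holds). Time passes only in rows, so rows that do not move let the fingers close. It gives the time, the measured TCP pose, the force and the opening at its end, in the units of the state.
- robot.get_obs(): the state, without advancing time (a new reading comes with each control period).
- eyes.camera(name): name is "scene" or "side" or "wrist"; returns the picture (480x640x3 uint8, red, green, blue); there is no depth.
- eyes.camera_params(name): a dict with "K" (3x3 intrinsics, pixels), "rvec" (rotation vector, rad) and "tvec" (3), from world to camera coordinates, as OpenCV has them. Camera axes: x right, y down, z forward; pixel columns grow to the right and rows downward; lengths in m; the calibration is good to about 2 mm. A picture is of the moment at which its call begins: read the wrist's pose just before it. camera_params takes no time and is no camera call; for the wrist camera it gives the pose at the moment of the call.
- ticket.hand_in(): hands the job in, once; it reports no verdict.
The state is a dict: "time": time; "q": joint angles; "joint_velocities": joint speeds; "joint_torque": joint torques, N m; "position": TCP position; "tool_rot": TCP orientation; "ft_force": force on the tool from outside, world axes, zero at the start; "moment": the same for the moment, N m; "grip_width": finger opening in m.
Only numpy, scipy, OpenCV 4.12 (cv2) and the standard library are available. Lean on these libraries where they do the work, as an engineer would, in place of code of your own. Each camera call takes 0.05 s, during which the arm holds its last target.

## Working session

There is one attempt and no reset: what is moved stays moved. The work goes in short steps, Python scripts to look and compute and a tool call to move; the robot and the scene stay as the last step left them, time stands still between calls to the robot, and variables do not carry over. Pictures are saved under pics/ and viewed, and the job is handed in when it is done.

Besides the shell and the picture viewer there is one more tool, called after "Request:" as a command line: name --pt "numbers of a row" for each row, then --argument value for the rest. play_rows: Moves the arm, as the interface text tells. Its arguments: {"type":"object","properties":{"series":{"type":"array","items":{"type":"array","items":{"type":"number"}}},"grip_force":{"type":"number"}},"required":["series"]}

```bash
ls; mkdir -p pics; python3 - <<'E'
from rig import robot, eyes, ticket
import cv2
print(robot.get_obs())
for n in ["scene","side","wrist"]:
    im=eyes.camera(n); cv2.imwrite(f"pics/{n}0.png",im[:,:,::-1])
    print(n,eyes.camera_params(n))
E
```

```text
pics
{'time': 0.0, 'q': array([ 1.05051342e+00,  5.28469189e-01,  1.43388949e+00, -3.65069653e-06,
        1.18139733e+00, -1.78501359e-01]), 'joint_velocities': array([-1.16172904e-03, -5.42245116e-04, -7.92699250e-04,  1.35676041e-03,
       -3.87421497e-05,  1.19695406e-03]), 'joint_torque': array([-2.45559793e-03, -4.40048826e+01, -1.76587880e+01,  6.32289983e-02,
        5.81479899e-02, -1.44207370e-04]), 'position': array([0.20911222, 0.58826426, 0.2465738 ]), 'tool_rot': array([ 0.69752557, -0.12051089,  0.11998947, -0.69608745]), 'ft_force': array([ 0.02086659, -0.35551643, -0.54695896]), 'moment': array([0.00268819, 0.0161945 , 0.05081661]), 'grip_width': 0.08707533352357806}
scene {'K': array([[442.63923659,   0.        , 319.85718746],
       [  0.        , 442.63923659, 240.09012625],
       [  0.        ,   0.        ,   1.        ]]), 'rvec': array([ 1.50308637,  1.7991376 , -0.91639897]), 'tvec': array([ 0.15627454, -0.31626089,  1.65197216])}
side {'K': array([[554.8486308 ,   0.        , 314.80066063],
       [  0.        , 554.8486308 , 241.75590666],
       [  0.        ,   0.        ,   1.        ]]), 'rvec': array([ 0.11851043, -2.68275826,  1.54797824]), 'tvec': array([0.63654249, 0.09423706, 1.44659018])}
wrist {'K': array([[332.91645758,   0.        , 320.74456691],
       [  0.        , 332.91645758, 240.54786697],
       [  0.        ,   0.        ,   1.        ]]), 'rvec': array([-2.38410659, -1.68117351, -0.21928222]), 'tvec': array([-0.62443429, -0.03053418,  0.39068643])}
```

View pics/scene0.png

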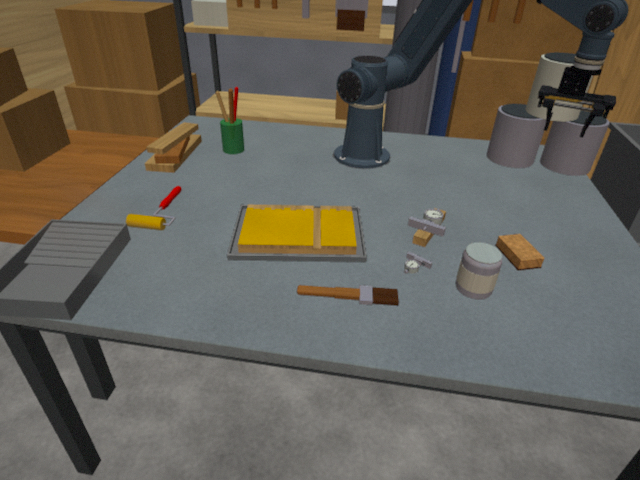

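View pics/side0.png

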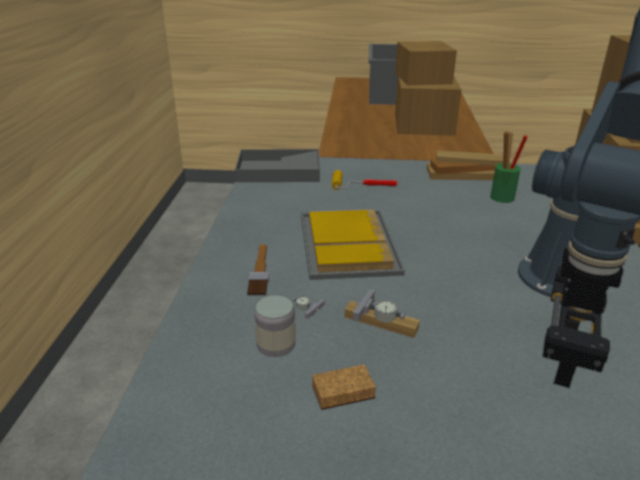

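View pics/wrist0.png

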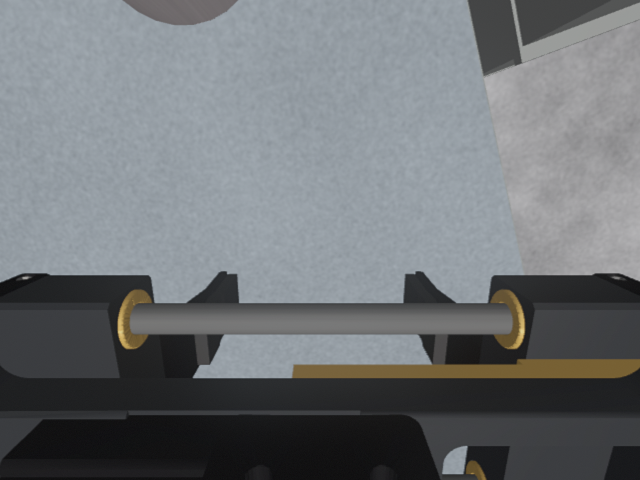

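The pictures show the gauge on the batten at about (428,222) in scene and (378,310) in side. A smaller look-alike lies on the table near (415,263) in scene. I'll enlarge both views.

```bash
python3 - <<'E'
import cv2,numpy as np
s=cv2.imread("pics/scene0.png");d=cv2.imread("pics/side0.png")
cv2.imwrite("pics/z1.png",cv2.resize(s[195:285,395:495],None,fx=6,fy=6,interpolation=cv2.INTER_CUBIC))
cv2.imwrite("pics/z2.png",cv2.resize(d[280:345,290:430],None,fx=5.7,fy=5.7,interpolation=cv2.INTER_CUBIC))
cv2.imwrite("pics/z3.png",cv2.resize(s[195:270,225:375],None,fx=5.3,fy=5.3,interpolation=cv2.INTER_CUBIC))
cv2.imwrite("pics/z4.png",cv2.resize(d[200:285,295:410],None,fx=6,fy=6,interpolation=cv2.INTER_CUBIC))
E
```

```text
(no output)
```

View pics/z1.png

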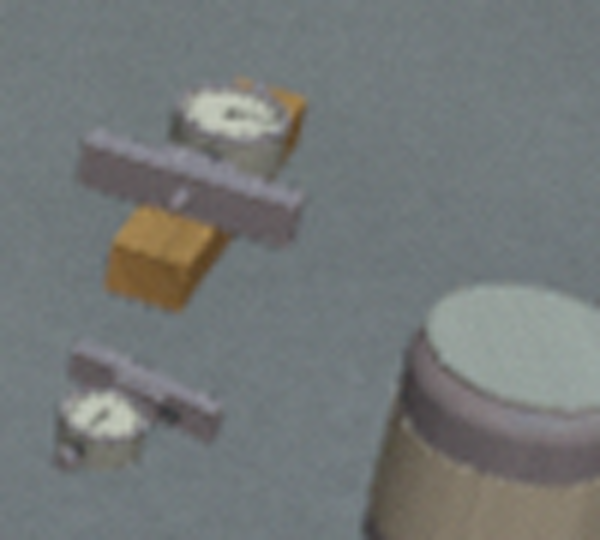

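View pics/z2.png

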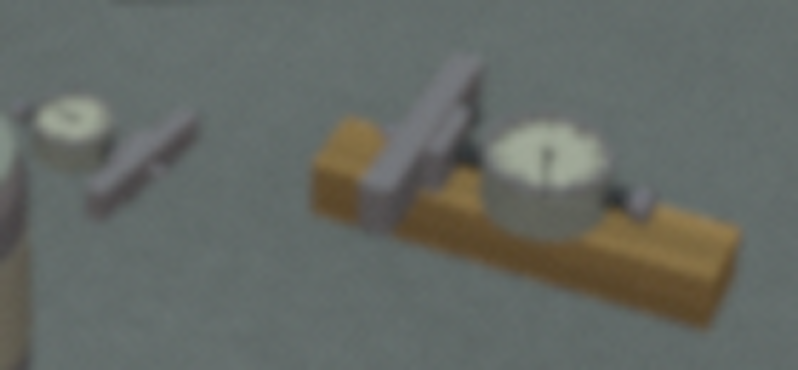

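View pics/z3.png

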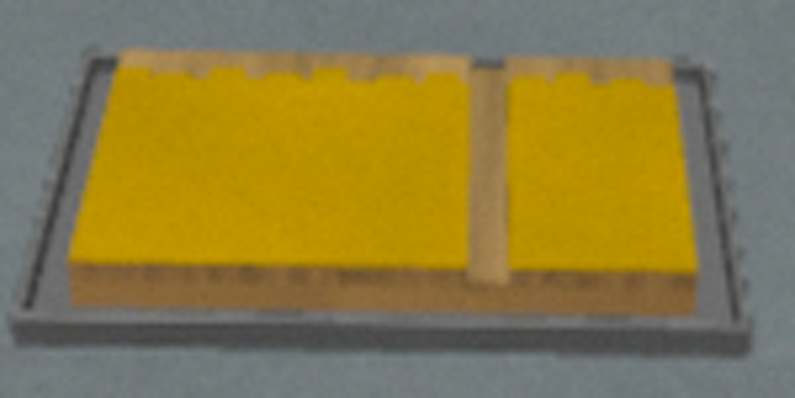

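View pics/z4.png

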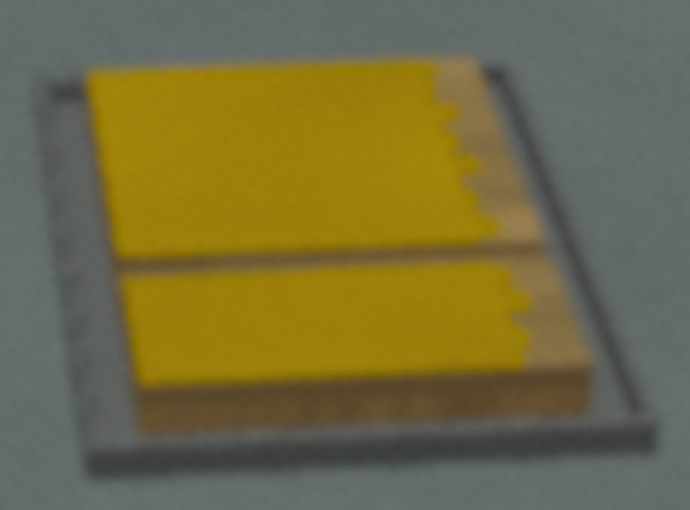

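```bash
cat > h.py <<'E'
import numpy as np, cv2
from scipy.spatial.transform import Rotation as R
from scipy.optimize import least_squares
def P(prm,X):
    return cv2.projectPoints(np.asarray(X,float).reshape(-1,1,3),prm['rvec'],prm['tvec'],prm['K'],None)[0].reshape(-1,2)
def px(z,f,o): return (np.array(z,float)+.5)/f-.5+np.array(o)
def fit(obs,p0,pose):  # obs: list of (prm, localpts, pix)
    def r(p):
        M,t=pose(p); return np.concatenate([(P(c,np.asarray(L)@M.T+t)-u).ravel() for c,L,u in obs])
    s=least_squares(r,p0,loss='soft_l1'); return s.x, r(s.x)
# gauge lying: x down, z horizontal at heading a, y=z x x
def Glie(p):
    a=p[2]; z=np.array([np.cos(a),np.sin(a),0]); x=np.array([0,0,-1.]); y=np.cross(z,x)
    return np.c_[x,y,z], np.array([p[0],p[1],0.039])   # origin = dial
def Yaw(h):
    def f(p): return R.from_euler('z',p[2]).as_matrix(), np.array([p[0],p[1],h])
    return f
E
cat > a.py <<'E'
from rig import eyes
from h import *
S=eyes.camera_params('scene');D=eyes.camera_params('side')
s3=px([[120,52],[672,60],[697,270],[70,263]],5.3,[225,195]); d4=px([[88,70],[475,60],[592,372],[137,388]],6,[295,200])
L3=np.array([[-100,-200,0],[-100,100,0],[100,100,0],[100,-200,0]])/1e3
L4=np.array([[100,-200,0],[-100,-200,0],[-100,100,0],[100,100,0]])/1e3
for o in ([(S,L3,s3)],[(D,L4,d4)],[(S,L3,s3),(D,L4,d4)]):
    p,r=fit(o,[.6,0,0],Yaw(.033)); print('board',p,r.round(1))
s1=px([[235,115],[82,135],[305,190],[297,243],[82,182]],6,[395,195])
L1=np.array([[-14,0,0],[-12,50,-60],[-12,-50,-60],[12,-50,-60],[12,50,-60]])/1e3
d2=px([[548,152],[362,190],[395,190],[370,230],[465,58],[482,70]],5.7,[290,280])
L2=np.array([[-14,0,0],[-12,-50,-60],[-12,-50,-46],[12,-50,-60],[-12,50,-60],[-12,50,-46]])/1e3
for o in ([(S,L1,s1)],[(D,L2,d2)],[(S,L1,s1),(D,L2,d2)]):
    p,r=fit(o,[.55,.3,3.1],Glie); print('gauge dial',p,r.round(1))
E
python3 a.py
```

```text
board [ 0.54967225 -0.07520767  0.17702123] [-0.  -0.4 -0.1 -0.3  0.6  0.3 -0.5  0. ]
board [ 0.54676769 -0.07301225  0.16504523] [ 0.   0.6  0.1  0.1  0.  -0.5 -0.2 -0.1]
board [ 0.54745189 -0.07519261  0.17029405] [ 0.5 -1.   0.2 -0.6  0.5 -0.  -0.4 -0.8 -0.5  0.4 -0.5 -0.3 -0.1 -1.
 -0.1 -0.4]
gauge dial [0.45376336 0.23539771 2.81543407] [-0.2 -2.1  0.9  0.2  0.1  1.3 -0.2 -0.  -0.4 -0.2]
gauge dial [0.45617274 0.23759887 2.76274093] [ 0.8  0.4  0.1 -0.8  0.1  1.  -1.7  0.8 -1.2 -0.6  1.3 -1.2]
gauge dial [0.45608749 0.23677529 2.78228937] [ 0.4 -1.6  0.9  0.3 -0.2  1.9 -0.6  0.6 -0.3 -0.1  0.8  0.2  0.3 -0.6
  0.4  1.1 -1.5  1.  -1.8 -0.7  0.8 -1.3]
```

```bash
cat >> h.py <<'E'
def plan(obs,pt,Rt,vmax=30.,amax=6.5,claw=1.0,n=None):
    p=np.array(obs['position']);R0=R.from_quat(obs['tool_rot'])
    rv=(R0.inv()*Rt).as_rotvec(); dp=np.asarray(pt)-p
    N=n or int(np.ceil(max(np.linalg.norm(dp)*1e3/vmax,np.degrees(np.linalg.norm(rv))/amax,1)))
    rows=[]
    for i in range(N):
        Ri=R0*R.from_rotvec(rv*i/N)
        s=Ri.inv().apply(dp/N)/0.1; a=rv/N/np.pi
        rows.append([claw]+[round(float(v),3) for v in s]+[round(float(v),4) for v in a])
    print('N',N,'dp',dp.round(4),'rotdeg',np.degrees(rv).round(1))
    for i in range(0,N,12): print(str(rows[i:i+12]).replace(' ',''))
def tool(y,z):
    y=np.array(y,float);y/=np.linalg.norm(y);z=np.array(z,float);z-=y*(y@z);z/=np.linalg.norm(z)
    return R.from_matrix(np.c_[np.cross(y,z),y,z])
def show(o):
    M=R.from_quat(o['tool_rot']).as_matrix()
    print('t',round(o['time'],2),'p',o['position'].round(4),'y',M[:,1].round(3),'z',M[:,2].round(3),'q',o['q'].round(3),'F',o['ft_force'].round(1),'w',round(o['grip_width'],4))
E
cat > b.py <<'E'
from rig import robot
from h import *
o=robot.get_obs(); show(o)
G,dial=Glie([.456,.2368,2.78]); al=np.radians(45)
d=np.cos(al)*-G[:,2]+np.sin(al)*G[:,0]; dial=dial-G[:,0]*.001
for s in (1,-1):
    Rt=tool(d,s*G[:,1]); print((R.from_quat(o['tool_rot']).inv()*Rt).magnitude())
    plan(o,dial-d*(.006+.13),Rt)
E
python3 b.py
```

```text
t 0.15 p [0.2092 0.5884 0.2468] y [-0.001 -0.001 -1.   ] z [ 0.335  0.942 -0.002] q [ 1.05   0.528  1.434 -0.     1.181 -0.179] F [ 0.4  0.2 -0.6] w 0.0873
3.1226702901885384
N 28 dp [ 0.1568 -0.3176 -0.1106] rotdeg [ -68.5 -165.3    0.5]
[[1.0,0.091,0.04,-0.088,-0.0136,-0.0328,0.0001],[1.0,0.081,0.044,-0.095,-0.0136,-0.0328,0.0001],[1.0,0.071,0.048,-0.101,-0.0136,-0.0328,0.0001],[1.0,0.061,0.052,-0.106,-0.0136,-0.0328,0.0001],[1.0,0.05,0.057,-0.109,-0.0136,-0.0328,0.0001],[1.0,0.038,0.061,-0.111,-0.0136,-0.0328,0.0001],[1.0,0.027,0.066,-0.112,-0.0136,-0.0328,0.0001],[1.0,0.015,0.071,-0.111,-0.0136,-0.0328,0.0001],[1.0,0.004,0.076,-0.109,-0.0136,-0.0328,0.0001],[1.0,-0.007,0.08,-0.105,-0.0136,-0.0328,0.0001],[1.0,-0.018,0.085,-0.101,-0.0136,-0.0328,0.0001],[1.0,-0.028,0.089,-0.095,-0.0136,-0.0328,0.0001]]
[[1.0,-0.037,0.093,-0.087,-0.0136,-0.0328,0.0001],[1.0,-0.046,0.096,-0.079,-0.0136,-0.0328,0.0001],[1.0,-0.053,0.099,-0.07,-0.0136,-0.0328,0.0001],[1.0,-0.06,0.102,-0.06,-0.0136,-0.0328,0.0001],[1.0,-0.065,0.104,-0.049,-0.0136,-0.0328,0.0001],[1.0,-0.07,0.106,-0.037,-0.0136,-0.0328,
[... 490 characters left out ...]
0.7858698787294719
N 13 dp [ 0.1568 -0.3176 -0.1106] rotdeg [ -0.4   1.1 -45. ]
[[1.0,0.196,0.085,-0.19,-0.0002,0.0005,-0.0192],[1.0,0.19,0.097,-0.189,-0.0002,0.0005,-0.0192],[1.0,0.184,0.109,-0.189,-0.0002,0.0005,-0.0192],[1.0,0.178,0.12,-0.189,-0.0002,0.0005,-0.0192],[1.0,0.171,0.13,-0.188,-0.0002,0.0005,-0.0192],[1.0,0.163,0.14,-0.188,-0.0002,0.0005,-0.0192],[1.0,0.154,0.15,-0.188,-0.0002,0.0005,-0.0192],[1.0,0.145,0.159,-0.187,-0.0002,0.0005,-0.0192],[1.0,0.135,0.168,-0.187,-0.0002,0.0005,-0.0192],[1.0,0.125,0.176,-0.187,-0.0002,0.0005,-0.0192],[1.0,0.115,0.183,-0.187,-0.0002,0.0005,-0.0192],[1.0,0.104,0.19,-0.186,-0.0002,0.0005,-0.0192]]
[[1.0,0.092,0.196,-0.186,-0.0002,0.0005,-0.0192]]
```

```bash
cat > b.py <<'E'
from rig import robot
from h import *
o=robot.get_obs(); show(o)
G,dial=Glie([.456,.2368,2.78]); al=np.radians(45)
d=np.cos(al)*-G[:,2]+np.sin(al)*G[:,0]; dial=dial-G[:,0]*.001
Rt=tool(d,-G[:,1])
plan(o,dial-d*(.006)+[0,0,.1],Rt)
E
python3 b.py
```

```text
t 0.15 p [0.2092 0.5884 0.2468] y [-0.001 -0.001 -1.   ] z [ 0.335  0.942 -0.002] q [ 1.05   0.528  1.434 -0.     1.181 -0.179] F [ 0.4  0.2 -0.6] w 0.0873
N 15 dp [ 0.2428 -0.3501 -0.1026] rotdeg [ -0.4   1.1 -45. ]
[[1.0,0.231,0.069,-0.166,-0.0001,0.0004,-0.0167],[1.0,0.227,0.081,-0.165,-0.0001,0.0004,-0.0167],[1.0,0.223,0.092,-0.165,-0.0001,0.0004,-0.0167],[1.0,0.218,0.104,-0.165,-0.0001,0.0004,-0.0167],[1.0,0.212,0.115,-0.164,-0.0001,0.0004,-0.0167],[1.0,0.206,0.126,-0.164,-0.0001,0.0004,-0.0167],[1.0,0.199,0.137,-0.164,-0.0001,0.0004,-0.0167],[1.0,0.192,0.147,-0.163,-0.0001,0.0004,-0.0167],[1.0,0.184,0.157,-0.163,-0.0001,0.0004,-0.0167],[1.0,0.176,0.167,-0.163,-0.0001,0.0004,-0.0167],[1.0,0.167,0.176,-0.162,-0.0001,0.0004,-0.0167],[1.0,0.158,0.185,-0.162,-0.0001,0.0004,-0.0167]]
[[1.0,0.148,0.193,-0.162,-0.0001,0.0004,-0.0167],[1.0,0.138,0.2,-0.162,-0.0001,0.0004,-0.0167],[1.0,0.128,0.207,-0.161,-0.0001,0.0004,-0.0167]]
```

Request:
play_rows --pt "1 0.231 0.069 -0.166 0 0.0004 -0.0167" --pt "1 0.227 0.081 -0.165 0 0.0004 -0.0167" --pt "1 0.223 0.092 -0.165 0 0.0004 -0.0167" --pt "1 0.218 0.104 -0.165 0 0.0004 -0.0167" --pt "1 0.212 0.115 -0.164 0 0.0004 -0.0167" --pt "1 0.206 0.126 -0.164 0 0.0004 -0.0167" --pt "1 0.2 0.137 -0.164 0 0.0004 -0.0167" --pt "1 0.192 0.147 -0.163 0 0.0004 -0.0167"

```text
time: 0.82
position: [0.3396, 0.4013, 0.1925]
tool_rot: [0.706, 0.025, 0.267, -0.656]
ft_force: [0.3, -0.8, -0.4]
grip_width: 0.0868
```

```bash
python3 b.py
```

```text
t 0.82 p [0.3396 0.4013 0.1925] y [ 0.385 -0.139 -0.912] z [0.344 0.939 0.002] q [ 0.861  0.479  1.828 -0.585  0.766  0.056] F [ 0.3 -0.8 -0.4] w 0.0868
N 7 dp [ 0.1125 -0.163  -0.0483] rotdeg [ -0.5   0.4 -20.8]
[[1.0,0.183,0.157,-0.164,-0.0004,0.0003,-0.0165],[1.0,0.174,0.167,-0.163,-0.0004,0.0003,-0.0165],[1.0,0.166,0.176,-0.163,-0.0004,0.0003,-0.0165],[1.0,0.156,0.184,-0.162,-0.0004,0.0003,-0.0165],[1.0,0.147,0.192,-0.162,-0.0004,0.0003,-0.0165],[1.0,0.137,0.2,-0.162,-0.0004,0.0003,-0.0165],[1.0,0.126,0.207,-0.161,-0.0004,0.0003,-0.0165]]
```

Request:
play_rows --pt "1 0.183 0.157 -0.164 0 0.0003 -0.0165" --pt "1 0.174 0.167 -0.163 0 0.0003 -0.0165" --pt "1 0.166 0.176 -0.163 0 0.0003 -0.0165" --pt "1 0.156 0.184 -0.162 0 0.0003 -0.0165"

```text
time: 1.15
position: [0.4038, 0.3085, 0.1647]
tool_rot: [0.699, 0.097, 0.335, -0.625]
ft_force: [0.9, -1.2, 0.4]
grip_width: 0.0868
```

```bash
python3 b.py
```

```text
t 1.15 p [0.4038 0.3085 0.1647] y [ 0.553 -0.2   -0.809] z [0.347 0.938 0.005] q [ 0.718  0.537  2.006 -1.167  0.594  0.503] F [ 0.9 -1.2  0.4] w 0.0868
N 3 dp [ 0.0482 -0.0702 -0.0204] rotdeg [-0.5  0.1 -9. ]
[[1.0,0.148,0.191,-0.164,-0.0009,0.0003,-0.0166],[1.0,0.138,0.199,-0.163,-0.0009,0.0003,-0.0166],[1.0,0.127,0.206,-0.163,-0.0009,0.0003,-0.0166]]
```

```bash
cat > kin.py <<'E'
import numpy as np
from scipy.spatial.transform import Rotation as R
from scipy.optimize import least_squares
data=[([1.05051342,.528469189,1.43388949,0,1.18139733,-.178501359],[.20911222,.58826426,.2465738],[.69752557,-.12051089,.11998947,-.69608745]),
([.861,.479,1.828,-.585,.766,.056],[.3396,.4013,.1925],[.706,.025,.267,-.656]),
([.718,.537,2.006,-1.167,.594,.503],[.4038,.3085,.1647],[.699,.097,.335,-.625])]
def fk(q,k):
    a1,h,L2,L3,e,L6=k
    R1=R.from_euler('z',q[0]);R2=R1*R.from_euler('y',q[1]);R3=R2*R.from_euler('y',q[2])
    R6=R3*R.from_euler('z',q[3])*R.from_euler('y',q[4])*R.from_euler('z',q[5])
    p=R1.apply([a1,0,h])+R2.apply([0,0,L2])+R3.apply([e,0,L3])+R6.apply([0,0,L6])
    return p,R6
if __name__=='__main__':
    C=[(fk(q,np.zeros(6))[1].inv()*R.from_quat(t)).as_matrix().round(3) for q,p,t in data]
    for c in C: print(c)
    s=least_squares(lambda k:np.concatenate([(fk(q,k)[0]-p) for q,p,t in data]+[1e-3*(k-[0,.3,.4,.4,0,.25])]),[0,.3,.4,.4,0,.25])
    print(s.x, [(fk(q,s.x)[0]-p).round(4) for q,p,t in data])
E
python3 kin.py
```

```text
[[-0.  0. -1.]
 [-1. -0.  0.]
 [-0.  1.  0.]]
[[-0. -0. -1.]
 [-1.  0.  0.]
 [ 0.  1. -0.]]
[[-0.     0.001 -1.   ]
 [-1.    -0.001  0.   ]
 [-0.001  1.     0.001]]
[ 0.14123552 -0.00539128  0.522656    0.2553131   0.07133013  0.03879638] [array([ 0.0958, -0.056 , -0.0028]), array([ 0.0165, -0.0097,  0.0063]), array([-0.0106,  0.0084, -0.0035])]
```

```bash
cat > kin.py <<'E'
import numpy as np, json, os
from scipy.spatial.transform import Rotation as R
from scipy.optimize import least_squares
C=R.from_matrix([[0,0,-1],[-1,0,0],[0,1,0]])
data=[([1.05051342,.528469189,1.43388949,0,1.18139733,-.178501359],[.20911222,.58826426,.2465738]),
([.861,.479,1.828,-.585,.766,.056],[.3396,.4013,.1925]),
([.718,.537,2.006,-1.167,.594,.503],[.4038,.3085,.1647])]
def fk(q,k):
    a1,h,L2,L3,e,L6,b=k
    R1=R.from_euler('z',q[0]);R2=R1*R.from_euler('y',q[1]);R3=R2*R.from_euler('y',q[2])
    R6=R3*R.from_euler('z',q[3])*R.from_euler('y',q[4])*R.from_euler('z',q[5])
    p=R1.apply([a1,b,h])+R2.apply([0,0,L2])+R3.apply([e,0,L3])+R6.apply([0,0,L6])
    return p,R6*C
pri=np.array([0,.2,.4,.4,0,.25,.1])
def cal(data): 
    return least_squares(lambda k:np.concatenate([(fk(q,k)[0]-p) for q,p in data]+[1e-3*(k-pri)]),pri)
K=cal(data).x
lo=np.array([-3.08,-.75,.22,-1.43,0,-2.85]);hi=np.array([3.08,2.2,2.44,4.57,2.65,2.85])
def ik(p,Rt,q0,m=.02):
    f=lambda q:np.concatenate([(fk(q,K)[0]-p)*5,(fk(q,K)[1].inv()*Rt).as_rotvec()])
    s=least_squares(f,np.clip(q0,lo+m,hi-m),bounds=(lo+m-1e-6,hi-m+1e-6)); return s.x,np.abs(s.fun).max()
if __name__=='__main__':
    print(K.round(4)); print([(fk(q,K)[0]-p).round(4) for q,p in data])
E
python3 kin.py
```

```text
[0.002  0.2777 0.5838 0.3919 0.1142 0.2802 0.111 ]
[array([-0.,  0.,  0.]), array([ 0.0001, -0.0001, -0.    ]), array([-0.0001,  0.0001,  0.    ])]
```

```bash
cat > c.py <<'E'
from kin import *
from h import Glie,tool
q0=[.718,.537,2.006,-1.167,.594,.503]
rng=np.random.default_rng(0)
def multi(p,Rt,seeds,n=6):
    out=[]
    for s in list(seeds)+[rng.uniform(lo,hi) for _ in range(n)]:
        q,e=ik(p,Rt,s)
        if e<1e-4 and not any(np.abs(q-o).max()<.05 for o in out): out.append(q)
    return out
G,dial=Glie([.456,.2368,2.78]); dial=dial-G[:,0]*.001
for a in (35,45,50,55,60,65,70,80,90):
  al=np.radians(a); d=np.cos(al)*-G[:,2]+np.sin(al)*G[:,0]
  for s in (-1,1):
    Rt=tool(d,s*G[:,1])
    for hgt in (0,.1):
      print(a,s,hgt,[x.round(2) for x in multi(dial-d*.006+[0,0,hgt],Rt,[q0])])
E
python3 c.py
```

```text
35 -1 0 [array([0.65, 0.99, 2.14, 4.16, 0.95, 1.56])]
35 -1 0.1 [array([0.65, 0.73, 2.15, 4.34, 0.84, 1.28])]
35 1 0 [array([ 0.65,  0.99,  2.14,  4.16,  0.95, -1.59])]
35 1 0.1 [array([ 0.65,  0.73,  2.15,  4.34,  0.84, -1.87])]
45 -1 0 [array([0.58, 0.89, 2.12, 4.2 , 0.72, 1.41])]
45 -1 0.1 [array([0.58, 0.63, 2.11, 4.52, 0.62, 1.01])]
45 1 0 [array([ 0.58,  0.89,  2.12,  4.2 ,  0.72, -1.73])]
45 1 0.1 [array([ 0.58,  0.63,  2.11,  4.52,  0.62, -2.13])]
50 -1 0 [array([0.54, 0.84, 2.11, 4.26, 0.6 , 1.31])]
50 -1 0.1 []
50 1 0 [array([ 0.54,  0.84,  2.11,  4.26,  0.6 , -1.83])]
50 1 0.1 []
55 -1 0 [array([0.51, 0.81, 2.09, 4.36, 0.48, 1.16])]
55 -1 0.1 [array([ 0.51,  0.56,  2.06, -1.39,  0.46,  0.56])]
55 1 0 [array([ 0.51,  0.81,  2.09,  4.36,  0.48, -1.98])]
55 1 0.1 [array([ 0.51,  0.56,  2.06, -1.39,  0.46, -2.58])]
60 -1 0 [array([0.47, 0.77, 2.07, 4.54, 0.38, 0.94])]
60 -1 0.1 [array([ 0.47,  0.54,  2.03, -1.11,  0.43,  0.25])]
60 1 0 [array([ 0.47,  0.77,  2.07,  4.54,  0.38, -2.2 ])]
60 1 0.1 []
65 -1 0 []
65 -1 0.1 [array([ 0.43,  0.52,  2.  , -0.81,  0.43, -0.07])]
65 1 0 []
65 1 0.1 []
70 -1 0 [array([ 0.39,  0.73,  2.01, -1.02,  0.28,  0.15])]
70 -1 0.1 [array([ 0.39,  0.51,  1.96, -0.54,  0.47, -0.35])]
70 1 0 []
70 1 0.1 [array([ 0.39,  0.51,  1.96, -0.54,  0.47,  2.79])]
80 -1 0 [array([ 0.32,  0.71,  1.93, -0.3 ,  0.38, -0.61])]
80 -1 0.1 [array([ 0.32,  0.51,  1.89, -0.19,  0.62, -0.74])]
80 1 0 [array([ 0.32,  0.71,  1.93, -0.3 ,  0.38,  2.53])]
80 1 0.1 [array([ 0.32,  0.51,  1.89, -0.19,  0.62,  2.4 ])]
90 -1 0 [array([ 0.26,  0.72,  1.85,  0.  ,  0.57, -0.95])]
90 -1 0.1 [array([ 0.26,  0.53,  1.8 , -0.  ,  0.8 , -0.95])]
90 1 0 [array([0.26, 0.72, 1.85, 0.  , 0.57, 2.19])]
90 1 0.1 [array([ 0.26,  0.53,  1.8 , -0.  ,  0.8 ,  2.19])]
```

```bash
cat > c2.py <<'E'
from c import *
print('---')
Rb=R.from_euler('z',.17); g0=np.array([.5475,-.0745,.033])
for a in (90,80,70):
  al=np.radians(a)
  for yy in (-.06,-.1,-.14):
   for xx in (-.03,.03):
    foot=g0+Rb.apply([xx,yy,0])
    for ph in np.radians(np.arange(-180,180,30)):
      x=np.array([np.cos(ph),np.sin(ph),0]);z=np.array([0,0,1.]);y=np.cross(z,x)
      d=-np.cos(al)*z+np.sin(al)*x
      for s in (-1,):
        S=multi(foot+z*.06-d*.005,tool(d,s*y),[[-.1,.6,1.9,0,.5,0],[-.1,.6,1.9,0,2,0],[-.1,1,1.5,1.57,1.5,1.5],[-.1,1,1.5,-1.3,1.5,1.5]],0)
        if S: print(a,yy,xx,round(np.degrees(ph)),[t.round(2) for t in S])
E
python3 c2.py | sed -n '/---/,$p' | head -120
```

```text
---
90 -0.06 -0.03 -180 [array([-0.3 ,  1.33,  0.87, -0.49,  2.45, -1.96])]
90 -0.06 -0.03 -150 [array([-0.14,  1.28,  1.05, -0.85,  2.18, -2.15])]
90 -0.06 -0.03 -120 [array([-0.  ,  1.21,  1.34, -1.13,  1.85, -2.09])]
90 -0.06 -0.03 -60 [array([-0.01,  1.25,  2.04,  4.19,  1.65, -1.44])]
90 -0.06 -0.03 -30 [array([-0.39,  1.46,  2.31,  3.3 ,  2.2 , -1.47])]
90 -0.06 -0.03 0 [array([-0.93,  1.47,  2.32,  2.11,  1.94, -2.11])]
90 -0.06 -0.03 30 [array([-1.07,  1.25,  2.05,  1.55,  1.57, -1.73])]
90 -0.06 -0.03 60 [array([-0.99,  1.18,  1.7 ,  1.12,  1.69, -1.33])]
90 -0.06 -0.03 90 [array([-0.84,  1.21,  1.35,  0.82,  1.99, -1.16])]
90 -0.06 -0.03 120 [array([-0.67,  1.28,  1.05,  0.53,  2.31, -1.2 ])]
90 -0.06 -0.03 150 [array([-0.48,  1.33,  0.87,  0.07,  2.51, -1.52])]
90 -0.06 0.03 -180 [array([-0.27,  1.41,  0.64, -0.55,  2.6 , -2.06])]
90 -0.06 0.03 -150 [array([-0.12,  1.34,  0.84, -0.92,  2.29, -2.28])]
90 -0.06 0.03 -120 [array([ 0.01,  1.25,  1.17, -1.15,  1.92, -2.22])]
90 -0.06 0.03 -60 [array([ 0.02,  1.2 ,  1.9 ,  4.21,  1.55, -1.6 ])]
90 -0.06 0.03 -30 [array([-0.29,  
[... 6535 characters left out ...]
.14 -0.03 -120 [array([-0.13,  1.13,  1.37, -1.15,  1.66, -2.16])]
80 -0.14 -0.03 -60 [array([-0.22,  1.14,  2.09,  3.96,  1.45, -1.51])]
80 -0.14 -0.03 -30 [array([-0.62,  1.28,  2.31,  3.04,  1.85, -1.62])]
80 -0.14 -0.03 0 [array([-1.03,  1.22,  2.24,  2.14,  1.56, -1.84])]
80 -0.14 -0.03 30 [array([-1.12,  1.1 ,  1.93,  1.48,  1.41, -1.45])]
80 -0.14 -0.03 60 [array([-1.04,  1.1 ,  1.56,  1.03,  1.64, -1.16])]
80 -0.14 -0.03 90 [array([-0.9 ,  1.17,  1.21,  0.74,  1.99, -1.08])]
80 -0.14 -0.03 120 [array([-0.73,  1.26,  0.92,  0.43,  2.31, -1.22])]
80 -0.14 -0.03 150 [array([-0.56,  1.31,  0.76, -0.05,  2.47, -1.62])]
80 -0.14 0.03 -180 [array([-0.35,  1.38,  0.56, -0.6 ,  2.5 , -2.14])]
```

```bash
sed -i 's/radians(45)/radians(80)/' b.py; python3 b.py
```

```text
t 1.15 p [0.4038 0.3085 0.1647] y [ 0.553 -0.2   -0.809] z [0.347 0.938 0.005] q [ 0.718  0.537  2.006 -1.167  0.594  0.503] F [ 0.9 -1.2  0.4] w 0.0868
N 5 dp [ 0.0512 -0.0713 -0.0188] rotdeg [-0.4  0.3 26. ]
[[1.0,0.096,0.116,-0.098,-0.0005,0.0003,0.0289],[1.0,0.106,0.107,-0.098,-0.0005,0.0003,0.0289],[1.0,0.115,0.097,-0.098,-0.0005,0.0003,0.0289],[1.0,0.124,0.086,-0.098,-0.0005,0.0003,0.0289],[1.0,0.131,0.074,-0.097,-0.0005,0.0003,0.0289]]
```

Request:
play_rows --pt "1 0.096 0.116 -0.098 0 0.0003 0.0289" --pt "1 0.106 0.107 -0.098 0 0.0003 0.0289" --pt "1 0.115 0.097 -0.098 0 0.0003 0.0289" --pt "1 0.124 0.086 -0.098 0 0.0003 0.0289" --pt "1 0.131 0.074 -0.097 0 0.0003 0.0289" --pt "1 0 0 0 0 0 0"

```text
time: 1.65
position: [0.4424, 0.2541, 0.1528]
tool_rot: [0.71, -0.023, 0.232, -0.665]
ft_force: [1.4, -0.3, 0.0]
grip_width: 0.0868
```

```bash
cat >> b.py <<'E'
from rig import eyes
W=eyes.camera_params('wrist'); im=eyes.camera('wrist')[:,:,::-1].copy()
cv2.imwrite('pics/w1.png',im)
np.savez('w1.npz',**W)
def dr(im,p,c):
    M,t=Glie(p); f=np.array([[-14e-3,26e-3*np.cos(a),26e-3*np.sin(a)] for a in np.linspace(0,6.28,60)])
    b=np.array([[-12,50,-60],[-12,-50,-60],[-12,-50,-46],[-12,50,-46],[-12,50,-60]])/1e3
    for L in (f,b): cv2.polylines(im,[P(c,L@M.T+t).round().astype(int)],0,(0,0,255),1)
dr(im,[.456,.2368,2.78],W); cv2.imwrite('pics/w1o.png',im)
E
python3 b.py
```

```text
t 1.65 p [0.4424 0.2541 0.1528] y [ 0.275 -0.116 -0.954] z [ 0.361  0.933 -0.009] q [ 0.424  0.497  1.93  -0.434  0.547 -0.425] F [ 1.4 -0.3  0. ] w 0.0868
N 2 dp [ 0.0127 -0.0169 -0.0069] rotdeg [ 0.6 -0.3  7.4]
[[1.0,0.075,0.06,-0.056,0.0017,-0.0009,0.0205],[1.0,0.079,0.055,-0.056,0.0017,-0.0009,0.0205]]
```

View pics/w1o.png

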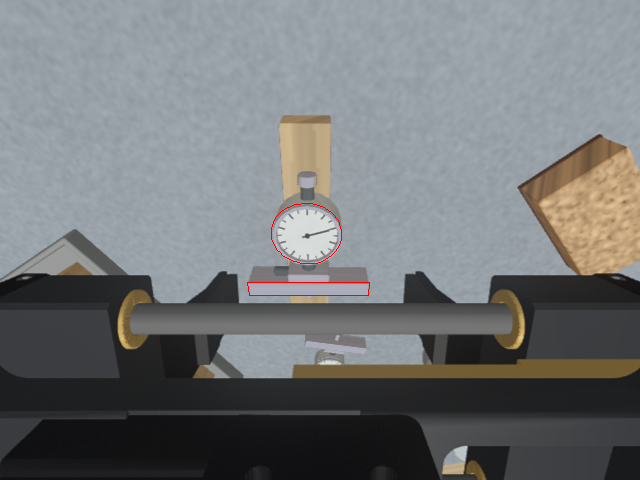

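The wrist overlay matches the gauge to about a pixel: the dial is at (307,235) and the base bar at y≈289. I'll go on to the descent.

Request:
play_rows --pt "1 0.05 0.04 -0.038 0.0011 -0.0006 0.0137" --pt "1 0.05 0.038 -0.038 0.0011 -0.0006 0.0137" --pt "1 0.052 0.036 -0.037 0.0011 -0.0006 0.0137" --pt "1 0 0 0 0 0 0"

```text
time: 2.03
position: [0.4521, 0.2381, 0.1449]
tool_rot: [0.705, -0.065, 0.186, -0.681]
ft_force: [1.2, 0.0, -0.2]
grip_width: 0.0869
```

```bash
cat > b2.py <<'E'
from rig import robot
from h import *
o=robot.get_obs(); show(o)
G,dial=Glie([.456,.2368,2.78]); al=np.radians(80)
d=np.cos(al)*-G[:,2]+np.sin(al)*G[:,0]; dial=dial-G[:,0]*.001
Rt=tool(d,-G[:,1])
plan(o,dial-d*(.006),Rt,vmax=14)
E
python3 b2.py
```

```text
t 2.03 p [0.4521 0.2381 0.1449] y [ 0.161 -0.064 -0.985] z [ 0.351  0.936 -0.003] q [ 0.328  0.511  1.89  -0.195  0.617 -0.731] F [ 1.2  0.  -0.2] w 0.0869
N 8 dp [ 0.0029 -0.0009 -0.099 ] rotdeg [ 0.1  0.2 -0. ]
[[1.0,-0.018,0.123,0.001,0.0001,0.0001,-0.0],[1.0,-0.018,0.123,0.0,0.0001,0.0001,-0.0],[1.0,-0.018,0.123,0.0,0.0001,0.0001,-0.0],[1.0,-0.018,0.123,0.0,0.0001,0.0001,-0.0],[1.0,-0.018,0.123,0.0,0.0001,0.0001,-0.0],[1.0,-0.018,0.123,0.0,0.0001,0.0001,-0.0],[1.0,-0.018,0.123,0.0,0.0001,0.0001,-0.0],[1.0,-0.018,0.123,0.0,0.0001,0.0001,-0.0]]
```

Request:
play_rows --pt "1 -0.018 0.123 0 0 0 0" --pt "1 -0.018 0.123 0 0 0 0" --pt "1 -0.018 0.123 0 0 0 0" --pt "1 -0.018 0.123 0 0 0 0" --pt "1 -0.018 0.123 0 0 0 0" --pt "1 -0.018 0.123 0 0 0 0" --pt "1 -0.018 0.123 0 0 0 0" --pt "1 -0.018 0.12 0 0 0 0" --pt "1 0 0 0 0 0 0"

```text
time: 2.78
position: [0.4509, 0.2377, 0.044]
tool_rot: [0.706, -0.066, 0.183, -0.681]
ft_force: [0.4, -0.7, -1.3]
grip_width: 0.0872
```

Request:
play_rows --pt "0.5 0 0 0 0 0 0" --pt "0.3 0 0 0 0 0 0" --pt "0.3 0 0 0 0 0 0" --pt "0.3 0 0 0 0 0 0" --pt "0.3 0 0 0 0 0 0" --pt "0.3 0 0 0 0 0 0" --pt "0.3 0 0 0 0 0 0" --pt "0.3 0 0 0 0 0 0" --grip_force 50

```text
time: 3.45
position: [0.4538, 0.2373, 0.0464]
tool_rot: [0.705, -0.065, 0.185, -0.682]
ft_force: [-1.0, 0.7, 2.3]
grip_width: 0.0509
```

```bash
python3 b2.py
```

```text
t 3.45 p [0.4538 0.2373 0.0464] y [ 0.161 -0.063 -0.985] z [ 0.349  0.937 -0.002] q [ 0.325  0.707  1.937 -0.304  0.38  -0.613] F [-1.   0.7  2.3] w 0.0509
N 1 dp [ 0.0012 -0.0002 -0.0005] rotdeg [ 0.1  0.3 -0. ]
[[1.0,0.011,0.007,0.003,0.0005,0.0016,-0.0002]]
```

Request:
play_rows --pt "0.3 0.009 -0.06 0 0 0 0" --pt "0.3 0.018 -0.12 0 0 0 0" --pt "0.3 0.018 -0.12 0 0 0 0" --pt "0.3 0.018 -0.12 0 0 0 0" --pt "0.3 0.018 -0.12 0 0 0 0" --pt "0.3 0.018 -0.12 0 0 0 0" --pt "0.3 0.018 -0.12 0 0 0 0" --pt "0.3 0.018 -0.12 0 0 0 0" --pt "0.3 0.018 -0.12 0 0 0 0" --pt "0.3 0.018 -0.12 0 0 0 0" --pt "0.3 0 0 0 0 0 0"

```text
time: 4.37
position: [0.4512, 0.2387, 0.1628]
tool_rot: [0.705, -0.065, 0.186, -0.682]
ft_force: [1.0, 1.6, -4.4]
grip_width: 0.0511
```

```bash
python3 - <<'E'
from rig import robot,eyes
from h import *
o=robot.get_obs(); show(o)
w=eyes.camera('wrist')[:,:,::-1]; d=eyes.camera('side')[:,:,::-1];s=eyes.camera('scene')[:,:,::-1]
u=P(eyes.camera_params('side'),o['position'])[0].astype(int);v=P(eyes.camera_params('scene'),o['position'])[0].astype(int)
c=lambda im,u:cv2.resize(im[u[1]-50:u[1]+50,u[0]-65:u[0]+65],None,fx=3,fy=3)
cv2.imwrite('pics/l1.png',np.vstack([np.hstack([c(d,u),c(s,v)]),cv2.resize(w,(390,292)).repeat(1,0)[:,:390][:, :].copy() if 0 else np.hstack([cv2.resize(w,(400,300)),np.zeros((300,380,3),np.uint8)])]))
E
```

```text
t 4.37 p [0.4512 0.2387 0.1628] y [ 0.162 -0.062 -0.985] z [ 0.35   0.937 -0.002] q [ 0.33   0.477  1.878 -0.182  0.66  -0.747] F [ 1.   1.6 -4.4] w 0.0511
```

View pics/l1.png

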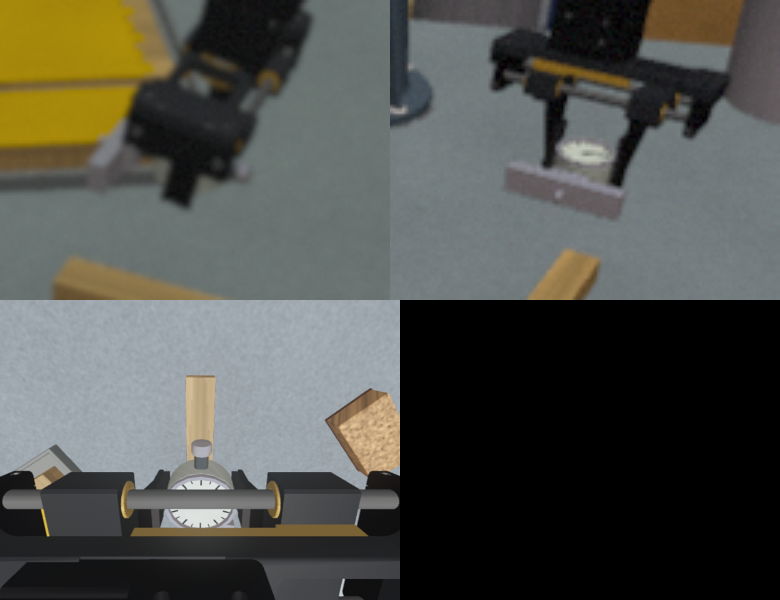

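```bash
cat > tgt.py <<'E'
from h import *
Rb=R.from_euler('z',.17); g0=np.array([.5475,-.0745,.033])
def place(xx,yy,phi,h,al=np.radians(80)):
    foot=g0+Rb.apply([xx,yy,0])+[0,0,h]
    x=np.array([np.cos(phi),np.sin(phi),0]);z=np.array([0,0,1.]);y=np.cross(z,x)
    d=-np.cos(al)*z+np.sin(al)*x
    return foot+z*.06-x*.001-d*.006, tool(d,-y)
E
cat > c3.py <<'E'
from rig import robot
from kin import *
from tgt import *
from scipy.spatial.transform import Slerp
o=robot.get_obs()
for xx,yy,ph in ((-.04,-.09,165),(-.04,-.09,175),(-.04,-.09,150)):
    pt,Rt=place(xx,yy,np.radians(ph),.06)
    sl=Slerp([0,1],R.concatenate([R.from_quat(o['tool_rot']),Rt])); q=o['q']
    print(xx,yy,ph)
    for u in np.linspace(0,1,7):
        q,e=ik(o['position']*(1-u)+pt*u+[0,0,.05*np.sin(np.pi*u)],sl(u),q); print('  ',q.round(2),round(e,4))
    q,e=ik(pt-[0,0,.06],Rt,q); print('  ',q.round(2),round(e,4))
E
python3 c3.py
```

```text
-0.04 -0.09 165
   [ 0.33  0.48  1.88 -0.18  0.66 -0.75] 0.0
   [ 0.11  0.47  1.77  0.03  0.98 -1.14] 0.0
   [-0.06  0.54  1.62  0.07  1.32 -1.33] 0.0
   [-0.19  0.66  1.46  0.05  1.63 -1.46] 0.0
   [-0.29  0.82  1.29 -0.01  1.91 -1.56] 0.0
   [-0.36  1.    1.1  -0.1   2.17 -1.66] 0.0
   [-0.43  1.19  0.91 -0.25  2.43 -1.79] 0.0
   [-0.43  1.27  0.88 -0.24  2.37 -1.77] 0.0
-0.04 -0.09 175
   [ 0.33  0.48  1.88 -0.18  0.66 -0.75] 0.0
   [ 0.12  0.48  1.76  0.01  1.   -1.14] 0.0
   [-0.04  0.55  1.61  0.03  1.34 -1.34] 0.0
   [-0.15  0.67  1.44 -0.01  1.64 -1.48] 0.0
   [-0.24  0.82  1.28 -0.09  1.91 -1.61] 0.0
   [-0.31  1.    1.1  -0.22  2.16 -1.74] 0.0
   [-0.37  1.18  0.93 -0.41  2.38 -1.93] 0.0
   [-0.37  1.26  0.9  -0.39  2.33 -1.9 ] 0.0
-0.04 -0.09 150
   [ 0.33  0.48  1.88 -0.18  0.66 -0.75] 0.0
   [ 0.09  0.47  1.79  0.07  0.96 -1.14] 0.0
   [-0.1   0.53  1.65  0.14  1.3  -1.32] 0.0
   [-0.24  0.65  1.49  0.14  1.6  -1.42] 0.0
   [-0.36  0.81  1.32  0.11  1.89 -1.48] 0.0
   [-0.44  0.99  1.13  0.07  2.16 -1.53] 0.0
   [-0.52  1.18  0.92  0.01  2.43 -1.57] 0.0
   [-0.52  1.26  0.89  0.01  2.38 -1.57] 0.0
```

```bash
cat > d1.py <<'E'
from rig import robot
from tgt import *
o=robot.get_obs(); show(o)
pt,Rt=place(-.04,-.09,np.radians(175),.08)
plan(o,pt,Rt,claw=.3,amax=4.5,vmax=20)
E
python3 d1.py
```

```text
t 4.52 p [0.4501 0.2382 0.1605] y [ 0.158 -0.064 -0.985] z [ 0.35   0.937 -0.004] q [ 0.33   0.481  1.88  -0.183  0.659 -0.746] F [-0.1 -0.  -5. ] w 0.0507
N 21 dp [ 0.0801 -0.4088  0.0135] rotdeg [ -9.6 -14.2  89.2]
[[0.3,0.103,0.012,-0.169,-0.0026,-0.0038,0.0236],[0.3,0.102,0.006,-0.17,-0.0026,-0.0038,0.0236],[0.3,0.1,-0.0,-0.171,-0.0026,-0.0038,0.0236],[0.3,0.098,-0.006,-0.173,-0.0026,-0.0038,0.0236],[0.3,0.095,-0.012,-0.174,-0.0026,-0.0038,0.0236],[0.3,0.092,-0.018,-0.175,-0.0026,-0.0038,0.0236],[0.3,0.088,-0.023,-0.176,-0.0026,-0.0038,0.0236],[0.3,0.084,-0.028,-0.177,-0.0026,-0.0038,0.0236],[0.3,0.08,-0.033,-0.179,-0.0026,-0.0038,0.0236],[0.3,0.075,-0.037,-0.18,-0.0026,-0.0038,0.0236],[0.3,0.07,-0.041,-0.181,-0.0026,-0.0038,0.0236],[0.3,0.065,-0.044,-0.182,-0.0026,-0.0038,0.0236]]
[[0.3,0.06,-0.048,-0.183,-0.0026,-0.0038,0.0236],[0.3,0.054,-0.05,-0.184,-0.0026,-0.0038,0.0236],[0.3,0.048,-0.053,-0.185,-0.0026,-0.0038,0.0236],[0.3,0.042,-0.054,-0.186,-0.0026,-0.0038,0.0236],[0.3,0.035,-0.056,-0.187,-0.0026,-0.0038,0.0236],[0.3,0.029,-0.057,-0.188,-0.0026,-0.0038,0.0236],[0.3,0.022,-0.057,-0.189,-0.0026,-0.0038,0.0236],[0.3,0.016,-0.057,-0.189,-0.0026,-0.0038,0.0236],[0.3,0.01,-0.056,-0.19,-0.0026,-0.0038,0.0236]]
```

Request:
play_rows --pt "0.3 0.103 0.012 -0.169 -0.0026 -0.0038 0.0236" --pt "0.3 0.102 0.006 -0.17 -0.0026 -0.0038 0.0236" --pt "0.3 0.1 0 -0.171 -0.0026 -0.0038 0.0236" --pt "0.3 0.098 -0.006 -0.173 -0.0026 -0.0038 0.0236" --pt "0.3 0.095 -0.012 -0.174 -0.0026 -0.0038 0.0236" --pt "0.3 0.092 -0.018 -0.175 -0.0026 -0.0038 0.0236" --pt "0.3 0.088 -0.023 -0.176 -0.0026 -0.0038 0.0236" --pt "0.3 0.084 -0.028 -0.177 -0.0026 -0.0038 0.0236" --pt "0.3 0.08 -0.033 -0.179 -0.0026 -0.0038 0.0236" --pt "0.3 0.075 -0.037 -0.18 -0.0026 -0.0038 0.0236" --pt "0.3 0.07 -0.041 -0.181 -0.0026 -0.0038 0.0236" --pt "0.3 0.065 -0.044 -0.182 -0.0026 -0.0038 0.0236"

```text
time: 5.52
position: [0.4975, 0.0037, 0.1676]
tool_rot: [-0.651, 0.324, 0.179, 0.663]
ft_force: [0.1, 0.2, -4.2]
grip_width: 0.0509
```

```bash
python3 d1.py
```

```text
t 5.52 p [0.4975 0.0037 0.1676] y [-0.659  0.089 -0.747] z [ 0.196  0.979 -0.057] q [-0.194  0.781  1.387 -0.04   1.7   -1.536] F [ 0.1  0.2 -4.2] w 0.0509
N 9 dp [ 0.0327 -0.1743  0.0064] rotdeg [-4.  -6.  38.2]
[[0.3,0.057,-0.046,-0.183,-0.0025,-0.0037,0.0236],[0.3,0.052,-0.049,-0.184,-0.0025,-0.0037,0.0236],[0.3,0.046,-0.051,-0.185,-0.0025,-0.0037,0.0236],[0.3,0.04,-0.053,-0.186,-0.0025,-0.0037,0.0236],[0.3,0.033,-0.054,-0.187,-0.0025,-0.0037,0.0236],[0.3,0.027,-0.055,-0.187,-0.0025,-0.0037,0.0236],[0.3,0.021,-0.055,-0.188,-0.0025,-0.0037,0.0236],[0.3,0.015,-0.055,-0.189,-0.0025,-0.0037,0.0236],[0.3,0.008,-0.055,-0.189,-0.0025,-0.0037,0.0236]]
```

Request:
play_rows --pt "0.3 0.057 -0.046 -0.183 -0.0025 -0.0037 0.0236" --pt "0.3 0.052 -0.049 -0.184 -0.0025 -0.0037 0.0236" --pt "0.3 0.046 -0.051 -0.185 -0.0025 -0.0037 0.0236" --pt "0.3 0.04 -0.053 -0.186 -0.0025 -0.0037 0.0236" --pt "0.3 0.033 -0.054 -0.187 -0.0025 -0.0037 0.0236" --pt "0.3 0.027 -0.055 -0.187 -0.0025 -0.0037 0.0236" --pt "0.3 0.021 -0.055 -0.188 -0.0025 -0.0037 0.0236" --pt "0.3 0.015 -0.055 -0.189 -0.0025 -0.0037 0.0236" --pt "0.3 0.008 -0.055 -0.189 -0.0025 -0.0037 0.0236" --pt "0.3 0 0 0 0 0 0" --pt "0.3 0 0 0 0 0 0"

```text
time: 6.43
position: [0.529, -0.1702, 0.1718]
tool_rot: [-0.521, 0.478, 0.43, 0.561]
ft_force: [0.6, -0.6, -3.7]
grip_width: 0.0509
```

```bash
python3 d1.py; cat > look.py <<'E'
from rig import robot,eyes
from h import *
import sys
o=robot.get_obs()
d=eyes.camera('side')[:,:,::-1];s=eyes.camera('scene')[:,:,::-1]
cv2.imwrite(f'pics/{sys.argv[1]}_d.png',d);cv2.imwrite(f'pics/{sys.argv[1]}_s.png',s)
u=P(eyes.camera_params('side'),o['position'])[0].astype(int);v=P(eyes.camera_params('scene'),o['position'])[0].astype(int)
c=lambda im,u:cv2.resize(im[u[1]-35:u[1]+45,u[0]-50:u[0]+50],None,fx=6,fy=6,interpolation=cv2.INTER_CUBIC)
print('side off',u-[50,35],'scene off',v-[50,35])
cv2.imwrite(f'pics/{sys.argv[1]}_1.png',c(d,u));cv2.imwrite(f'pics/{sys.argv[1]}_2.png',c(s,v))
E
python3 look.py p1
```

```text
t 6.43 p [ 0.529  -0.1702  0.1718] y [-0.981  0.087 -0.174] z [0.088 0.996 0.   ] q [-0.372  1.15   0.941 -0.418  2.394 -1.937] F [ 0.6 -0.6 -3.7] w 0.0509
N 1 dp [ 0.0012 -0.0004  0.0023] rotdeg [-0.  0.  0.]
[[0.3,-0.02,-0.016,-0.003,-0.0003,0.0001,0.0002]]
side off [309 148] scene off [233 135]
```

View pics/p1_1.png

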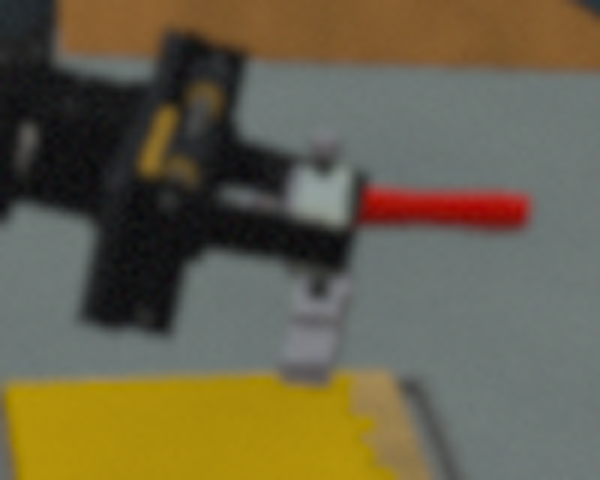

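View pics/p1_2.png

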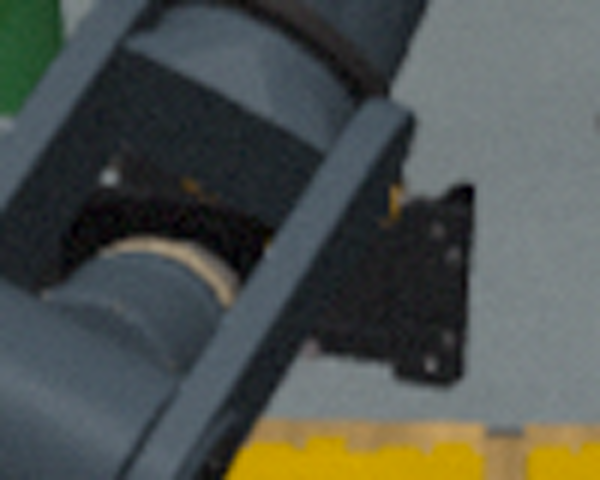

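```bash
cat > ov.py <<'E'
import sys
from rig import robot,eyes
from h import *
def box(x0,x1,y0,y1,z0,z1):
    v=np.array([[x,y,z] for x in (x0,x1) for y in (y0,y1) for z in (z0,z1)])/1e3
    E=[(i,j) for i in range(8) for j in range(i+1,8) if bin(i^j).count('1')==1]; return [v[list(e)] for e in E]
th=np.linspace(0,2*np.pi,40)
segs=box(-12,12,-50,50,0,14)+box(-11,11,-17,17,14,22)+[np.c_[0*th-14,26*np.cos(th),60+26*np.sin(th)]/1e3,np.c_[0*th+12,26*np.cos(th),60+26*np.sin(th)]/1e3]+[np.array([[0,0,86],[0,0,104]])/1e3]
def draw(im,prm,M,t,col=(0,0,255),sc=6,off=(0,0)):
    for s in segs:
        u=(P(prm,s@M.T+t)-off+.5)*sc-.5
        cv2.polylines(im,[u.round().astype(int)],0,col,1)
E
cat > o1.py <<'E'
from ov import *
o=robot.get_obs(); prm=eyes.camera_params('side')
Rt=R.from_quat(o['tool_rot']).as_matrix(); y=-Rt[:,2]; d=Rt[:,1]
al=np.radians(80)
# d=-cos z + sin x ; perpendicular e = y x d...
for dv in (0,):
    a=al+np.radians(dv)
    x0=d; z0=np.cross(x0,y)     # gauge if al=90
    x=np.sin(a)*d+np.cos(a)*z0; z=np.cross(x,y); M=np.c_[x,y,z]; print(M.round(3))
    dial=o['position']+d*.006+x*.001; t=dial-z*.06
    im=cv2.imread('pics/p1_1.png'); draw(im,prm,M,t,off=np.array([309,148])); cv2.imwrite('pics/p1_o.png',im)
E
python3 o1.py
```

```text
[[-0.996 -0.087 -0.002]
 [ 0.087 -0.996  0.   ]
 [-0.002  0.     1.   ]]
```

View pics/p1_o.png

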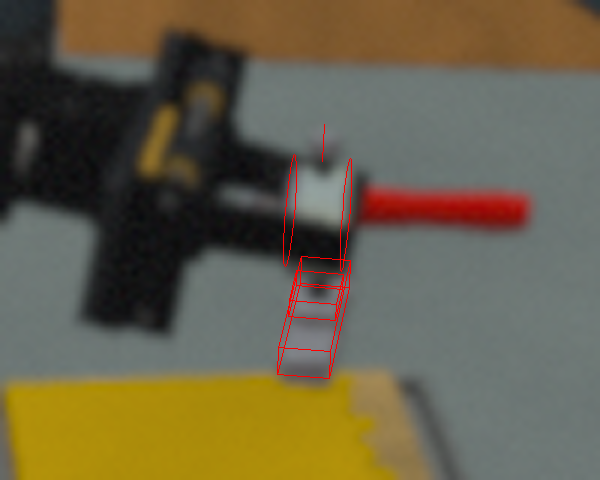

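Request:
play_rows --pt "0.3 0.118 0.021 0 0 0 0" --pt "0.3 0.118 0.021 0 0 0 0" --pt "0.3 0.118 0.021 0 0 0 0" --pt "0.3 0.118 0.021 0 0 0 0" --pt "0.3 0.118 0.021 0 0 0 0" --pt "0.3 0 0 0 0 0 0" --pt "0.3 0 0 0 0 0 0"

```text
time: 7.12
position: [0.5291, -0.1691, 0.1146]
tool_rot: [-0.521, 0.478, 0.431, 0.56]
ft_force: [0.2, -0.4, -4.1]
grip_width: 0.0513
```

```bash
python3 d1.py;python3 look.py p2; sed -e 's/p1/p2/g' o1.py >o2.py; sed -i "s/\[309,148\]/(P(prm,o['position'])[0].astype(int)-[50,35])/" o2.py; python3 o2.py
```

```text
t 7.12 p [ 0.5291 -0.1691  0.1146] y [-0.981  0.085 -0.172] z [ 0.087  0.996 -0.   ] q [-0.37   1.227  0.921 -0.395  2.344 -1.904] F [ 0.2 -0.4 -4.1] w 0.0513
N 3 dp [ 0.0011 -0.0015  0.0594] rotdeg [ 0.  -0.  -0.1]
[[0.3,-0.194,-0.038,-0.005,0.0,-0.0,-0.0002],[0.3,-0.194,-0.038,-0.005,0.0,-0.0,-0.0002],[0.3,-0.194,-0.038,-0.005,0.0,-0.0,-0.0002]]
side off [308 166] scene off [234 155]
[[-0.996 -0.087 -0.001]
 [ 0.087 -0.996  0.002]
 [-0.001  0.001  1.   ]]
```

View pics/p2_o.png

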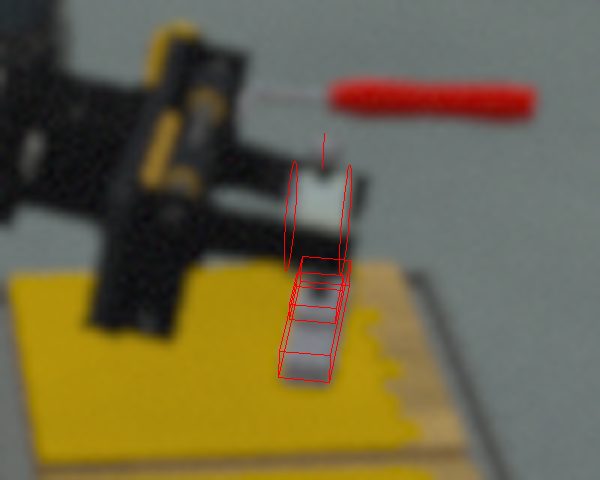

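Request:
play_rows --pt "0.3 0.02 0.0035 0 0 0 0" --pt "0.3 0.02 0.0035 0 0 0 0" --pt "0.3 0.02 0.0035 0 0 0 0" --pt "0.3 0.02 0.0035 0 0 0 0" --pt "0.3 0.02 0.0035 0 0 0 0" --pt "0.3 0.02 0.0035 0 0 0 0" --pt "0.3 0.015 0.0026 0 0 0 0" --pt "0.3 0 0 0 0 0 0"

```text
time: 7.88
position: [0.5295, -0.1695, 0.1022]
tool_rot: [-0.522, 0.478, 0.43, 0.561]
ft_force: [0.1, -0.7, 0.8]
grip_width: 0.051
```

Request:
play_rows --pt "0.3 0.015 0.0026 0 0 0 0" --pt "0.3 0.015 0.0026 0 0 0 0" --pt "0.3 0 0 0 0 0 0"

```text
time: 8.13
position: [0.5295, -0.1695, 0.0989]
tool_rot: [-0.522, 0.478, 0.43, 0.561]
ft_force: [0.4, -1.1, 0.9]
grip_width: 0.051
```

Request:
play_rows --pt "0.3 0.01 0.0017 0 0 0 0" --pt "0.3 0.01 0.0017 0 0 0 0" --pt "0.3 0 0 0 0 0 0"

```text
time: 8.38
position: [0.5296, -0.1695, 0.0987]
tool_rot: [-0.521, 0.479, 0.43, 0.56]
ft_force: [0.6, -2.1, 6.0]
grip_width: 0.0507
```

Request:
play_rows --pt "0.3 0.01 0.0017 0 0 0 0" --pt "0.3 0 0 0 0 0 0" --pt "0.3 0 0 0 0 0 0"

```text
time: 8.63
position: [0.5297, -0.1696, 0.0986]
tool_rot: [-0.521, 0.479, 0.43, 0.56]
ft_force: [0.8, -1.5, 8.4]
grip_width: 0.0505
```

Request:
play_rows --pt "0.3 0.01 0.0017 0 0 0 0" --pt "0.3 0 0 0 0 0 0" --pt "0.3 0 0 0 0 0 0"

```text
time: 8.88
position: [0.5297, -0.1696, 0.0985]
tool_rot: [-0.521, 0.48, 0.431, 0.56]
ft_force: [0.5, -3.0, 10.2]
grip_width: 0.0511
```

```bash
python3 look.py p3; sed -e 's/p2/p3/g' o2.py >o3.py; python3 o3.py
```

```text
side off [308 171] scene off [233 160]
[[-0.996 -0.088  0.004]
 [ 0.088 -0.996  0.002]
 [ 0.004  0.003  1.   ]]
```

View pics/p3_o.png

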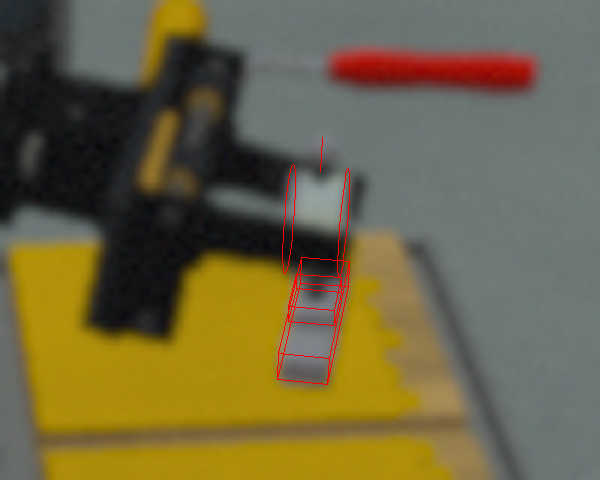

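View pics/p3_1.png

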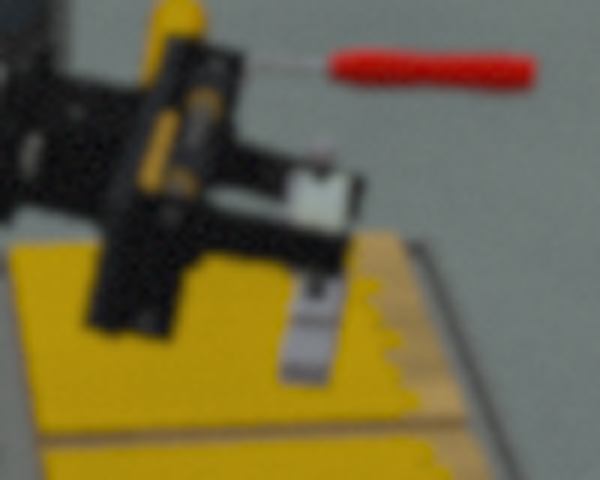

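Request:
play_rows --pt "0.3 0.02 0.0035 0 0 0 0" --pt "0.3 0.02 0.0035 0 0 0 0" --pt "0.3 0.02 0.0035 0 0 0 0" --pt "0.3 0 0 0 0 0 0" --pt "0.3 0 0 0 0 0 0"

```text
time: 9.4
position: [0.5298, -0.1698, 0.0982]
tool_rot: [-0.519, 0.483, 0.432, 0.558]
ft_force: [-0.3, -6.0, 25.3]
grip_width: 0.0508
```

Request:
play_rows --pt "0.3 -0.02 -0.0035 0 0 0 0" --pt "0.3 -0.02 -0.0035 0 0 0 0" --pt "0.3 -0.02 -0.0035 0 0 0 0" --pt "0.3 -0.01 -0.0017 0 0 0 0" --pt "0.3 0 0 0 0 0 0" --pt "0.3 0 0 0 0 0 0"

```text
time: 9.9
position: [0.5297, -0.1696, 0.0986]
tool_rot: [-0.521, 0.479, 0.43, 0.56]
ft_force: [0.5, -2.5, 7.5]
grip_width: 0.051
```

Request:
play_rows --pt "0.62 0 0 0 0 0 0" --pt "0.65 0 0 0 0 0 0" --pt "0.8 0 0 0 0 0 0" --pt "1 0 0 0 0 0 0" --pt "1 0 0 0 0 0 0" --pt "1 0 0 0 0 0 0" --pt "1 0 0 0 0 0 0" --pt "1 0 0 0 0 0 0"

```text
time: 10.57
position: [0.5296, -0.1692, 0.0958]
tool_rot: [-0.522, 0.478, 0.43, 0.561]
ft_force: [-0.0, -0.3, -0.2]
grip_width: 0.0849
```

```bash
python3 d1.py; python3 look.py p4
```

```text
t 10.57 p [ 0.5296 -0.1692  0.0958] y [-0.981  0.085 -0.175] z [ 0.087  0.996 -0.001] q [-0.37   1.253  0.909 -0.389  2.329 -1.895] F [-0.  -0.3 -0.2] w 0.0849
N 4 dp [ 0.0006 -0.0013  0.0782] rotdeg [ 0.  -0.1  0.1]
[[0.3,-0.192,-0.036,-0.003,0.0,-0.0001,0.0001],[0.3,-0.192,-0.036,-0.003,0.0,-0.0001,0.0001],[0.3,-0.192,-0.036,-0.003,0.0,-0.0001,0.0001],[0.3,-0.192,-0.036,-0.003,0.0,-0.0001,0.0001]]
side off [308 172] scene off [234 161]
```

View pics/p4_1.png

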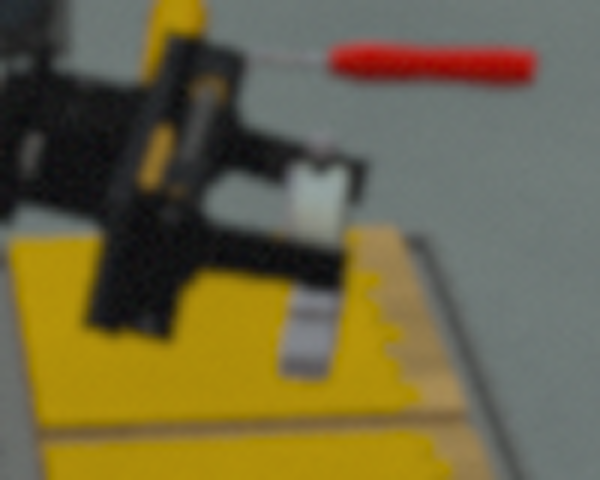

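Request:
play_rows --pt "1 0 -0.08 0 0 0 0" --pt "1 0 -0.1 0 0 0 0" --pt "1 -0.06 -0.12 0 0 0 0" --pt "1 -0.12 -0.1 0 0 0 0" --pt "1 -0.2 -0.08 0 0 0 0" --pt "1 -0.25 -0.06 0 0 0 0" --pt "1 -0.25 -0.04 0 0 0 0" --pt "1 -0.25 -0.04 0 0 0 0" --pt "1 -0.25 -0.04 0 0 0 0" --pt "1 0 0 0 0 0 0"

```text
time: 11.5
position: [0.5715, -0.1729, 0.2491]
tool_rot: [-0.524, 0.477, 0.427, 0.562]
ft_force: [0.7, -0.2, 1.8]
grip_width: 0.0869
```

```bash
cat > d2.py <<'E'
from rig import robot,eyes
from h import *
o=robot.get_obs(); show(o)
for n in ('side','scene'): cv2.imwrite(f'pics/q_{n}.png',eyes.camera(n)[:,:,::-1])
d=cv2.imread('pics/q_side.png');s=cv2.imread('pics/q_scene.png')
f=np.array([.53,-.17,.08])
for n,im in (('side',d),('scene',s)):
    v=P(eyes.camera_params(n),f)[0].astype(int)-[50,40]; print(n,v)
    cv2.imwrite(f'pics/q_{n}z.png',cv2.resize(im[v[1]:v[1]+80,v[0]:v[0]+100],None,fx=7,fy=7,interpolation=cv2.INTER_CUBIC))
E
python3 d2.py
```

```text
t 11.5 p [ 0.5715 -0.1729  0.2491] y [-0.979  0.086 -0.182] z [ 0.088  0.996 -0.005] q [-0.357  1.113  0.785 -0.502  2.566 -2.048] F [ 0.7 -0.2  1.8] w 0.0869
side [307 172]
scene [233 161]
```

View pics/q_sidez.png

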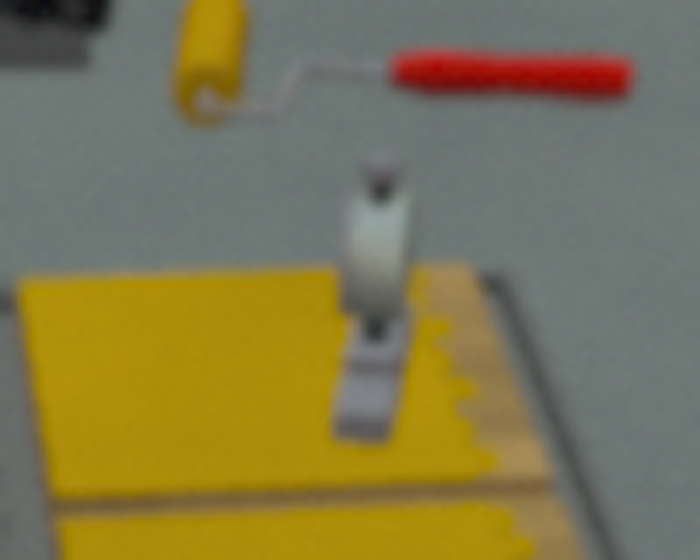

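View pics/q_scenez.png

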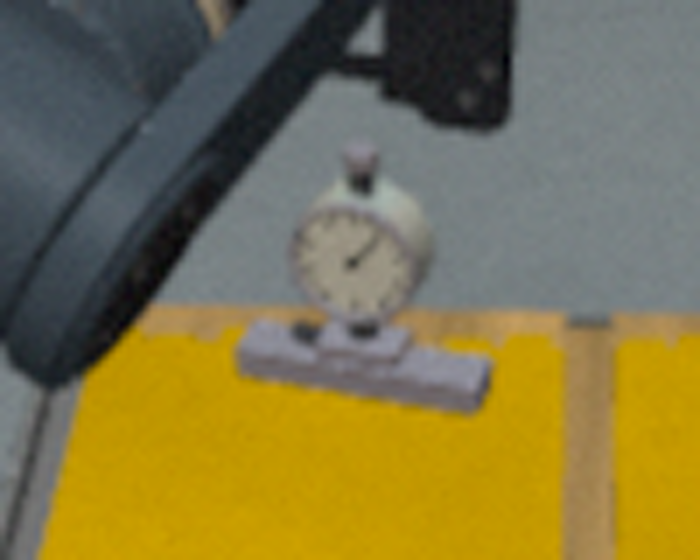

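```bash
python3 - <<'E'
from rig import eyes
import cv2,numpy as np
W=eyes.camera_params('wrist'); np.savez('wq.npz',**W)
cv2.imwrite('pics/wq.png',eyes.camera('wrist')[:,:,::-1])
E
```

```text
(no output)
```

View pics/wq.png

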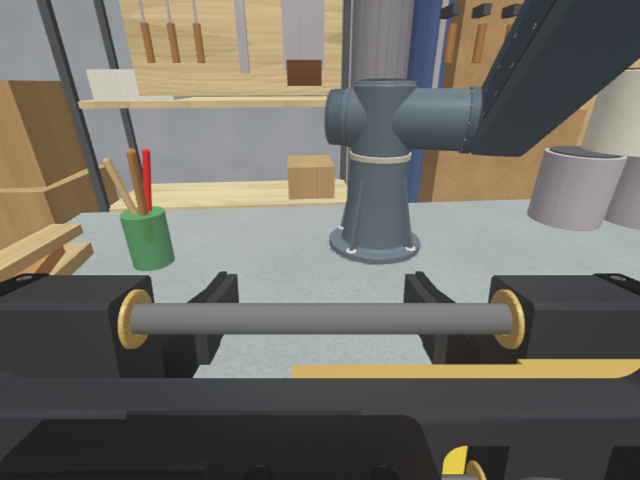

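```bash
cat > d3.py <<'E'
from rig import robot
from h import *
o=robot.get_obs(); show(o)
ph=np.radians(175); x=np.array([np.cos(ph),np.sin(ph),0]); z=np.array([0,0,1.]); y=np.cross(z,x)
e=np.radians(45); d=np.cos(e)*x-np.sin(e)*z
plan(o,np.array([.523,-.169,.093])-d*.15,tool(d,-y),amax=4.)
E
python3 d3.py
```

```text
t 11.65 p [ 0.5702 -0.1727  0.2432] y [-0.981  0.085 -0.176] z [ 0.087  0.996 -0.001] q [-0.357  1.12   0.79  -0.5    2.561 -2.047] F [ 0.1 -1.1 -0.5] w 0.0867
N 9 dp [ 0.0585 -0.0055 -0.0441] rotdeg [  0.1  -0.  -34.9]
[[1.0,0.06,-0.056,-0.0,0.0,-0.0,-0.0215],[1.0,0.063,-0.051,-0.0,0.0,-0.0,-0.0215],[1.0,0.067,-0.047,-0.0,0.0,-0.0,-0.0215],[1.0,0.07,-0.042,-0.0,0.0,-0.0,-0.0215],[1.0,0.072,-0.038,-0.0,0.0,-0.0,-0.0215],[1.0,0.075,-0.033,-0.0,0.0,-0.0,-0.0215],[1.0,0.077,-0.028,-0.0,0.0,-0.0,-0.0215],[1.0,0.078,-0.022,-0.0,0.0,-0.0,-0.0215],[1.0,0.08,-0.017,-0.0,0.0,-0.0,-0.0215]]
```

Request:
play_rows --pt "1 0.06 -0.056 0 0 0 -0.0215" --pt "1 0.063 -0.051 0 0 0 -0.0215" --pt "1 0.067 -0.047 0 0 0 -0.0215" --pt "1 0.07 -0.042 0 0 0 -0.0215" --pt "1 0.072 -0.038 0 0 0 -0.0215" --pt "1 0.075 -0.033 0 0 0 -0.0215" --pt "1 0.077 -0.028 0 0 0 -0.0215" --pt "1 0.078 -0.022 0 0 0 -0.0215" --pt "1 0.08 -0.017 0 0 0 -0.0215" --pt "1 0 0 0 0 0 0"

```text
time: 12.48
position: [0.6286, -0.1778, 0.1986]
tool_rot: [-0.641, 0.299, 0.242, 0.664]
ft_force: [0.3, -0.7, 1.3]
grip_width: 0.0871
```

```bash
cat > wl.py <<'E'
import sys
from ov import *
o=robot.get_obs(); show(o)
W=eyes.camera_params('wrist'); im=eyes.camera('wrist')[:,:,::-1]
np.savez(sys.argv[1]+'.npz',**W); cv2.imwrite('pics/'+sys.argv[1]+'.png',im)
E
python3 wl.py w2
```

```text
t 12.48 p [ 0.6286 -0.1778  0.1986] y [-0.705  0.061 -0.706] z [ 0.087  0.996 -0.001] q [-0.363  0.981  0.831 -0.224  2.086 -1.879] F [ 0.3 -0.7  1.3] w 0.0871
```

View pics/w2.png

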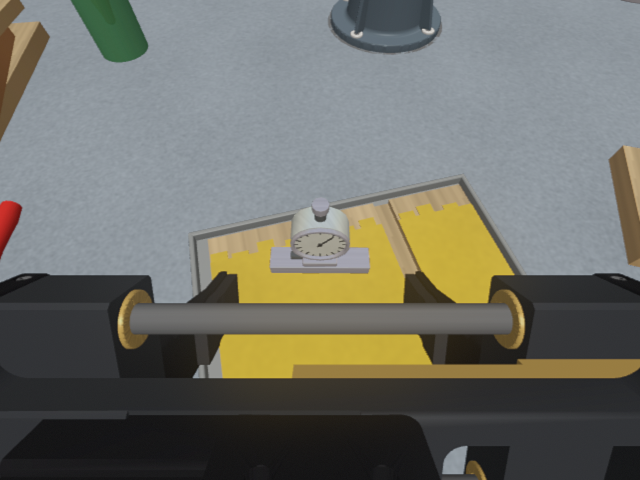

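```bash
python3 - <<'E'
import cv2
a=cv2.imread('pics/w2.png')[190:285,260:380]
cv2.imwrite('pics/w2z.png',cv2.resize(a,None,fx=6.5,fy=6.3,interpolation=cv2.INTER_CUBIC))
E
```

```text
(no output)
```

View pics/w2z.png

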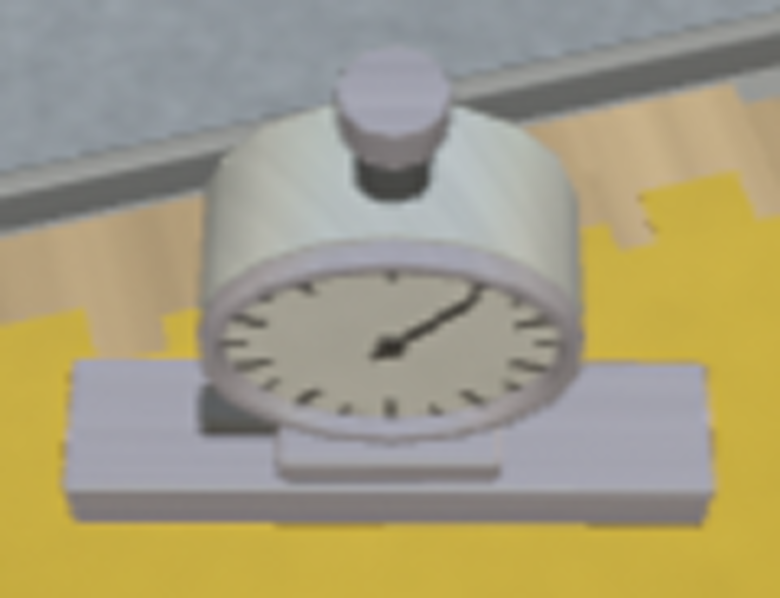

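```bash
cat > f1.py <<'E'
from ov import *
W=dict(np.load('w2.npz')); S=eyes.camera_params('scene'); D=eyes.camera_params('side')
def pose(p):
    b=R.from_matrix(np.array([[-np.cos(-.0873),0,0],[0,-1,0],[0,0,1]])*0+np.eye(3))
    M=(R.from_rotvec([p[3],p[4],0])*R.from_euler('z',p[5])).as_matrix(); return M,np.array(p[:3])
u=(np.array([[65,490],[713,490],[75,362],[707,364],[68,520],[706,523],[392,48+40]],float)+.5)/[6.5,6.3]-.5+[260,190]
L=np.array([[-12,50,14],[-12,-50,14],[12,50,14],[12,-50,14],[-12,50,0],[-12,-50,0],[0,0,104]])/1e3
th=np.linspace(0,2*np.pi,4,endpoint=False)
u2=(np.array([[580,340],[392,243],[200,340],[392,440]],float)+.5)/[6.5,6.3]-.5+[260,190]
L2=np.array([[-14,-26,60],[-14,0,86],[-14,26,60],[-14,0,34]])/1e3
for nm,ob in (('w',[(W,L,u),(W,L2,u2)]),):
    p,r=fit(ob,[.523,-.169,.033,0,0,3.05],pose); print(nm,p.round(4),r.round(1))
im=cv2.imread('pics/w2z.png')
M,t=pose(p)
for s in segs: cv2.polylines(im,[((P(W,s@M.T+t)-[260,190]+.5)*[6.5,6.3]-.5).round().astype(int)],0,(0,0,255),1)
M,t=pose([p[0],p[1],.033,0,0,p[5]])
for s in segs: cv2.polylines(im,[((P(W,s@M.T+t)-[260,190]+.5)*[6.5,6.3]-.5).round().astype(int)],0,(0,255,0),1)
cv2.imwrite('pics/w2f.png',im)
for n,f in (('side',D),('scene',S)):
    im=cv2.imread(f'pics/q_{n}z.png'); o=dict(side=[307,172],scene=[233,161])[n]
    draw(im,f,M,t,(0,0,255),7,np.array(o)); cv2.imwrite(f'pics/q_{n}f.png',im)
E
python3 f1.py
```

```text
w [ 0.5207 -0.169   0.0292 -0.0108 -0.0347  3.0539] [-0.1 -0.5  0.2 -0.2  0.3 -0.7 -0.7 -0.8  1.2  1.  -0.5  0.8  0.  -2.7
  0.4  1.4 -0.1  0.1 -0.2  1.2 -0.3 -0.3]
```

View pics/w2f.png

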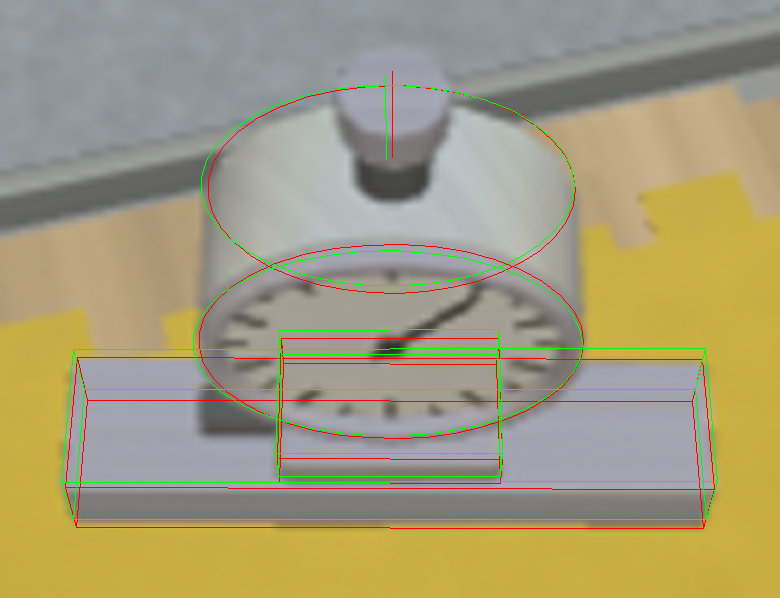

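View pics/q_sidef.png

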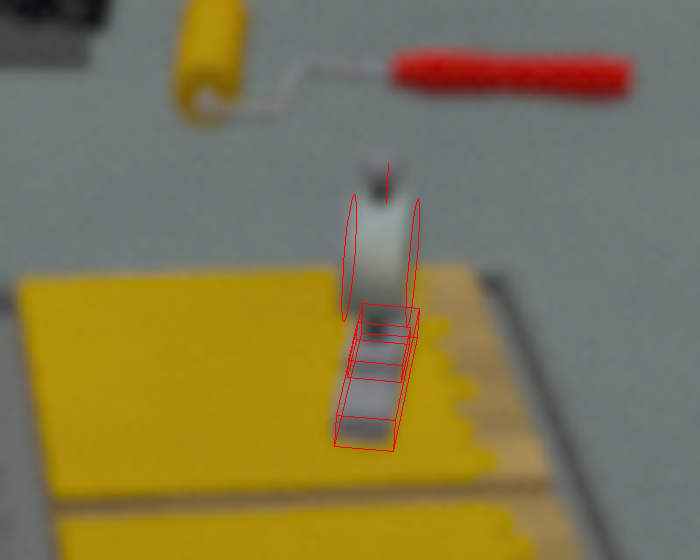

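View pics/q_scenef.png

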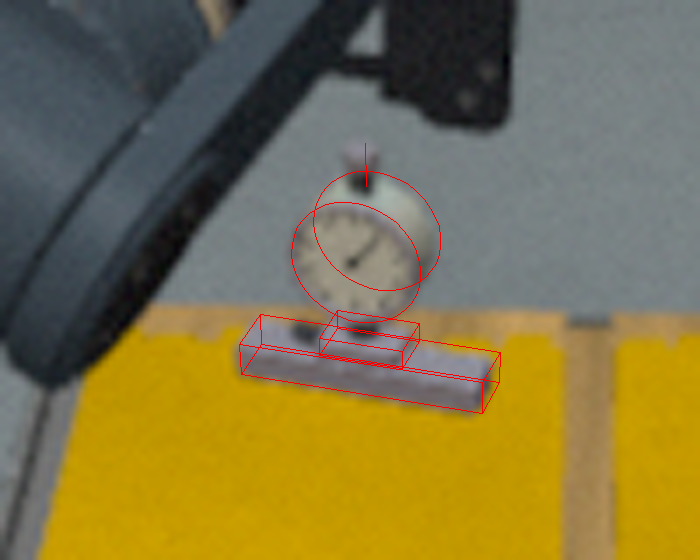

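```bash
cat > d4.py <<'E'
from rig import robot
from h import *
import sys
o=robot.get_obs(); show(o)
ph=np.radians(175); x=np.array([np.cos(ph),np.sin(ph),0]); z=np.array([0,0,1.]); y=np.cross(z,x)
plan(o,np.array([.5235,-.169,float(sys.argv[1])]),tool(-z,-y),amax=4.,vmax=float(sys.argv[2]),claw=float(sys.argv[3]))
E
python3 d4.py .2 15 1; python3 - <<'E'
import sys; sys.path.insert(0,'.')
from kin import *; from h import tool
ph=np.radians(175); x=np.array([np.cos(ph),np.sin(ph),0]); z=np.array([0,0,1.]); y=np.cross(z,x)
print(ik([.5235,-.169,.1],tool(-z,-y),[-.363,.98,.83,-.22,2.09,-1.88]))
E
```

```text
t 12.53 p [ 0.6282 -0.1777  0.1986] y [-0.707  0.061 -0.704] z [ 0.087  0.996 -0.   ] q [-0.363  0.982  0.831 -0.225  2.088 -1.88 ] F [0.3 0.7 0.5] w 0.0872
N 12 dp [-0.1047  0.0087  0.0014] rotdeg [  0.   -0.  -45.2]
[[1.0,-0.062,0.061,-0.0,0.0,-0.0,-0.0209],[1.0,-0.066,0.057,-0.0,0.0,-0.0,-0.0209],[1.0,-0.07,0.053,-0.0,0.0,-0.0,-0.0209],[1.0,-0.073,0.048,-0.0,0.0,-0.0,-0.0209],[1.0,-0.076,0.043,-0.0,0.0,-0.0,-0.0209],[1.0,-0.079,0.038,-0.0,0.0,-0.0,-0.0209],[1.0,-0.081,0.033,-0.0,0.0,-0.0,-0.0209],[1.0,-0.083,0.027,-0.0,0.0,-0.0,-0.0209],[1.0,-0.085,0.022,-0.0,0.0,-0.0,-0.0209],[1.0,-0.086,0.016,-0.0,0.0,-0.0,-0.0209],[1.0,-0.087,0.01,-0.0,0.0,-0.0,-0.0209],[1.0,-0.087,0.005,-0.0,0.0,-0.0,-0.0209]]
(array([-5.15512944e-01,  6.46014596e-01,  1.74076147e+00, -2.25029102e-16,
        7.54816589e-01, -1.99904281e+00]), np.float64(5.551115123125783e-16))
```

Request:
play_rows --pt "1 -0.062 0.061 0 0 0 -0.0209" --pt "1 -0.066 0.057 0 0 0 -0.0209" --pt "1 -0.07 0.053 0 0 0 -0.0209" --pt "1 -0.073 0.048 0 0 0 -0.0209" --pt "1 -0.076 0.043 0 0 0 -0.0209" --pt "1 -0.079 0.038 0 0 0 -0.0209" --pt "1 -0.081 0.033 0 0 0 -0.0209" --pt "1 -0.083 0.027 0 0 0 -0.0209" --pt "1 -0.085 0.022 0 0 0 -0.0209" --pt "1 -0.086 0.016 0 0 0 -0.0209" --pt "1 -0.087 0.01 0 0 0 -0.0209" --pt "1 -0.087 0.005 0 0 0 -0.0209"

```text
time: 13.53
position: [0.5231, -0.1684, 0.1992]
tool_rot: [0.707, -0.03, 0.031, -0.706]
ft_force: [-0.1, 0.1, 0.6]
grip_width: 0.0874
```

```bash
python3 d4.py .2 15 1;python3 wl.py w3
```

```text
t 13.53 p [ 0.5231 -0.1684  0.1992] y [ 0. -0. -1.] z [ 0.086  0.996 -0.   ] q [-0.515  0.49   1.673 -0.     0.978 -1.999] F [-0.1  0.1  0.6] w 0.0874
N 1 dp [ 0.0004 -0.0006  0.0008] rotdeg [0. 0. 0.]
[[1.0,0.004,-0.008,-0.006,0.0001,0.0003,0.0001]]
t 13.53 p [ 0.5231 -0.1684  0.1992] y [ 0. -0. -1.] z [ 0.086  0.996 -0.   ] q [-0.515  0.49   1.673 -0.     0.978 -1.999] F [-0.1  0.1  0.6] w 0.0874
```

View pics/w3.png

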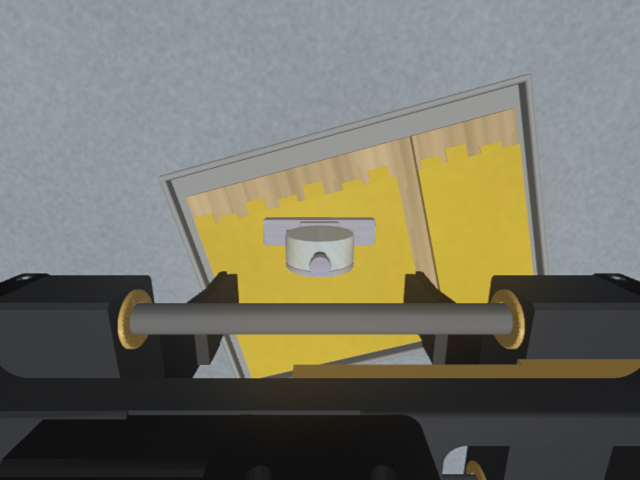

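Request:
play_rows --pt "1 0 0.14 0 0 0 0" --pt "1 0 0.14 0 0 0 0" --pt "1 0 0.14 0 0 0 0" --pt "1 0 0.14 0 0 0 0" --pt "1 0 0.14 0 0 0 0" --pt "1 0 0.14 0 0 0 0" --pt "1 0 0.1 0 0 0 0" --pt "1 0 0 0 0 0 0" --pt "1 0 0 0 0 0 0"

```text
time: 14.33
position: [0.5241, -0.1686, 0.1052]
tool_rot: [-0.706, 0.031, -0.03, 0.706]
ft_force: [0.3, -0.2, 0.6]
grip_width: 0.0869
```

```bash
python3 d4.py .103 15 1
```

```text
t 14.33 p [ 0.5241 -0.1686  0.1052] y [-0.002  0.    -1.   ] z [ 0.087  0.996 -0.   ] q [-5.140e-01  6.370e-01  1.737e+00 -1.000e-03  7.700e-01 -1.997e+00] F [ 0.3 -0.2  0.6] w 0.0869
N 1 dp [-0.0006 -0.0004 -0.0022] rotdeg [ 0.   0.  -0.1]
[[1.0,-0.006,0.022,-0.004,0.0,0.0002,-0.0007]]
```

Grip, then press down.

Request:
play_rows --pt "0.65 0 0.01 0 0 0 0" --pt "0.55 0 0 0 0 0 0" --pt "0.5 0 0 0 0 0 0" --pt "0.3 0 0 0 0 0 0" --pt "0.3 0 0 0 0 0 0" --pt "0.3 0 0 0 0 0 0" --pt "0.3 0 0 0 0 0 0" --grip_force 45

```text
time: 14.92
position: [0.5246, -0.1691, 0.1056]
tool_rot: [0.707, -0.03, 0.031, -0.706]
ft_force: [-0.7, -1.5, 1.5]
grip_width: 0.0509
```

Request:
play_rows --pt "0.3 0 0.02 0 0 0 0" --pt "0.3 0 0.02 0 0 0 0" --pt "0.3 0 0.02 0 0 0 0" --pt "0.3 0 0 0 0 0 0" --pt "0.3 0 0 0 0 0 0"

```text
time: 15.33
position: [0.5255, -0.1698, 0.1048]
tool_rot: [0.708, -0.029, 0.033, -0.705]
ft_force: [-6.8, 1.0, 34.6]
grip_width: 0.0511
```

```bash
python3 d4.py .103 15 1; python3 look.py p5
```

```text
t 15.33 p [ 0.5255 -0.1698  0.1048] y [ 0.005 -0.004 -1.   ] z [ 0.087  0.996 -0.003] q [-5.140e-01  6.380e-01  1.738e+00 -1.000e-03  7.600e-01 -1.997e+00] F [-6.8  1.  34.6] w 0.0511
N 1 dp [-0.002   0.0008 -0.0018] rotdeg [0.2 0.  0.3]
[[1.0,-0.021,0.018,0.006,0.0011,0.0,0.0016]]
side off [309 169] scene off [234 157]
```

View pics/p5_2.png

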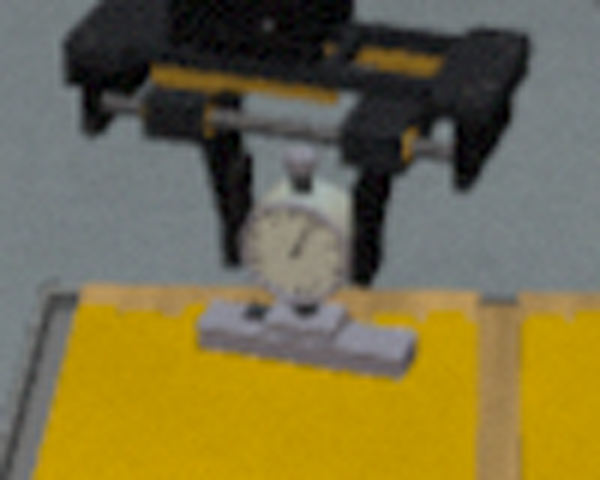

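Request:
play_rows --pt "0.3 0 -0.02 0 0 0 0" --pt "0.3 0 -0.005 0 0 0 0" --pt "0.3 0 0 0 0 0 0" --pt "0.62 0 0 0 0 0 0" --pt "0.65 0 0 0 0 0 0" --pt "0.8 0 0 0 0 0 0" --pt "1 0 0 0 0 0 0" --pt "1 0 0 0 0 0 0" --pt "1 0 0 0 0 0 0" --pt "1 0 0 0 0 0 0" --pt "1 0 0 0 0 0 0" --pt "1 0 0 0 0 0 0"

```text
time: 16.43
position: [0.5243, -0.1688, 0.1016]
tool_rot: [0.707, -0.031, 0.031, -0.706]
ft_force: [-0.0, 0.1, -0.4]
grip_width: 0.086
```

Request:
play_rows --pt "1 0 -0.03 0 0 0 0" --pt "1 0 0 0 0 0 0" --pt "1 0 0 0 0 0 0" --pt "1 0 0 0 0 0 0" --pt "1 0 0 0 0 0 0"

```text
time: 16.85
position: [0.5244, -0.1689, 0.1048]
tool_rot: [0.707, -0.03, 0.031, -0.706]
ft_force: [0.2, -0.1, 1.0]
grip_width: 0.0868
```

```bash
python3 d4.py .103 15 1; python3 look.py p6
```

```text
t 16.85 p [ 0.5244 -0.1689  0.1048] y [ 0.001 -0.001 -1.   ] z [ 0.087  0.996 -0.001] q [-5.140e-01  6.380e-01  1.738e+00 -1.000e-03  7.650e-01 -1.997e+00] F [ 0.2 -0.1  1. ] w 0.0868
N 1 dp [-0.0009 -0.0001 -0.0018] rotdeg [0.1 0.  0.1]
[[1.0,-0.009,0.018,-0.002,0.0004,0.0001,0.0003]]
side off [310 170] scene off [234 157]
```

View pics/p6_2.png

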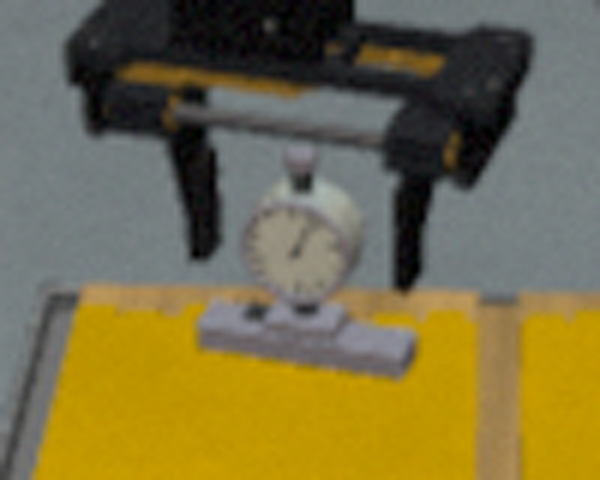

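View pics/p6_1.png

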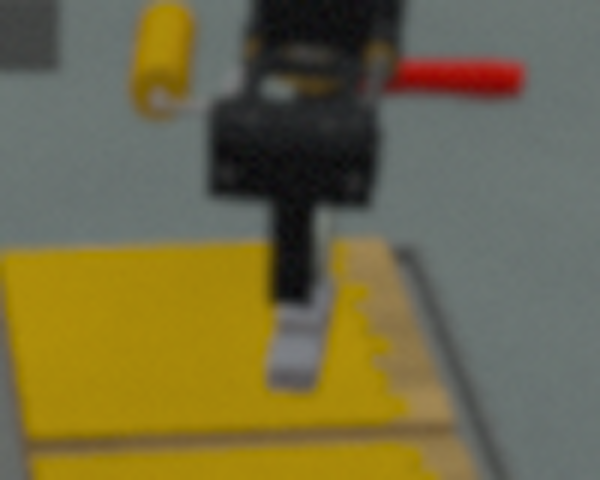

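```bash
python3 - <<'E'
from ov import *
im=cv2.imread('pics/w3.png'); W=dict(np.load('w3.npz'))
s=cv2.imread('pics/scene0.png'); S=eyes.camera_params('scene')
d=cv2.imread('pics/side0.png'); D=eyes.camera_params('side')
Rb=R.from_euler('z',.17); g=np.array([.5475,-.0745,.033])
ims=[]
for n,a,c,o,sz,f in (('w',im,W,(380,90),(90,200),4),('s',s,S,(300,195),(45,65),9),('d',d,D,(310,225),(85,40),8)):
    z=cv2.resize(a[o[1]:o[1]+sz[1],o[0]:o[0]+sz[0]],None,fx=f,fy=f,interpolation=cv2.INTER_CUBIC)
    for y in (-.01,.01):
        u=(P(c,np.array([[-.1,y,0],[.1,y,0]])@Rb.as_matrix().T+g)-o+.5)*f-.5
        cv2.polylines(z,[u.round().astype(int)],0,(0,0,255),1)
    cv2.imwrite(f'pics/gr_{n}.png',z[:600,:800])
E
```

```text
(no output)
```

View pics/gr_w.png

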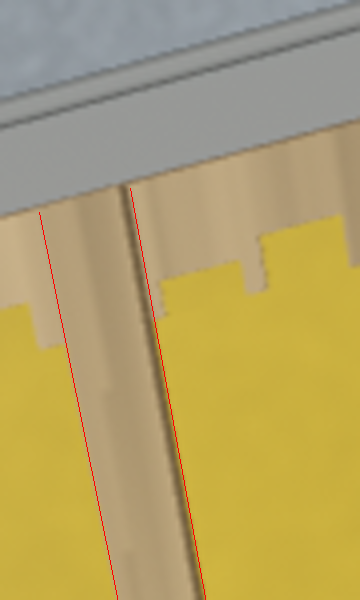

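View pics/gr_s.png

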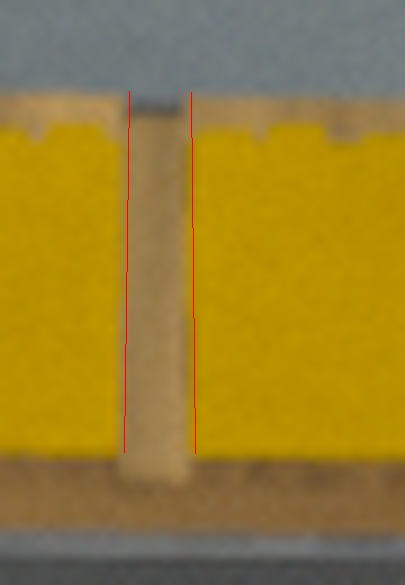

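View pics/gr_d.png

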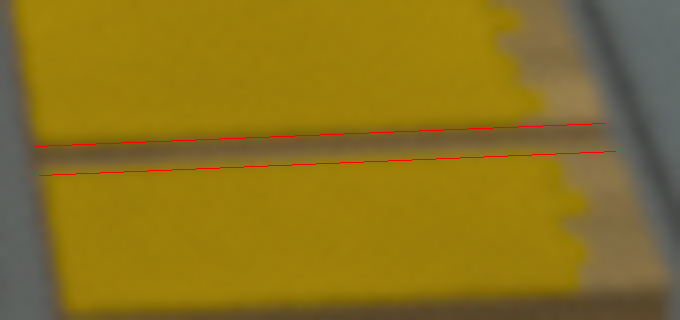

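Request:
play_rows --pt "0.65 0 0 0 0 0 0" --pt "0.55 0 0 0 0 0 0" --pt "0.5 0 0 0 0 0 0" --pt "0.3 0 0 0 0 0 0" --pt "0.3 0 0 0 0 0 0" --pt "0.3 0 0 0 0 0 0" --pt "0.3 0 0 0 0 0 0" --grip_force 45

```text
time: 17.53
position: [0.5245, -0.1691, 0.1048]
tool_rot: [0.707, -0.03, 0.031, -0.706]
ft_force: [0.9, 0.0, -0.1]
grip_width: 0.051
```

Request:
play_rows --pt "0.3 0 -0.05 0 0 0 0" --pt "0.3 0 -0.1 0 0 0 0" --pt "0.3 0 -0.1 0 0 0 0" --pt "0.3 0 -0.1 0 0 0 0" --pt "0.3 0 -0.1 0 0 0 0" --pt "0.3 0 -0.05 0 0 0 0" --pt "0.3 0 0 0 0 0 0"

```text
time: 18.12
position: [0.5253, -0.1693, 0.1567]
tool_rot: [0.707, -0.029, 0.032, -0.705]
ft_force: [0.8, -0.0, -3.1]
grip_width: 0.0511
```

```bash
cat > d5.py <<'E'
from rig import robot
from h import *
import sys
o=robot.get_obs(); show(o)
ph=np.pi+.17; x=np.array([np.cos(ph),np.sin(ph),0]); z=np.array([0,0,1.]); y=np.cross(z,x)
Rb=R.from_euler('z',.17); g=np.array([.5475,-.0745,0])
rel=Rb.inv().apply(o['position']-g); print('rel groove',rel.round(4))
pt=g+Rb.apply([-.02,-.0005,float(sys.argv[1])])
plan(o,pt,tool(-z,-y),amax=3.,vmax=float(sys.argv[2]),claw=.3)
from kin import ik
print(ik(pt,tool(-z,-y),o['q']))
E
python3 d5.py .155 12; python3 look.py p7
```

```text
t 18.12 p [ 0.5253 -0.1693  0.1567] y [ 0.004 -0.003 -1.   ] z [ 0.087  0.996 -0.003] q [-5.140e-01  5.540e-01  1.706e+00 -1.000e-03  8.770e-01 -1.997e+00] F [ 0.8 -0.  -3.1] w 0.0511
rel groove [-0.038  -0.0896  0.1567]
N 8 dp [ 0.0026  0.0909 -0.0017] rotdeg [  0.2 -14.7   0.2]
[[0.3,-0.007,0.002,0.113,0.0001,-0.0102,0.0002],[0.3,-0.003,0.002,0.114,0.0001,-0.0102,0.0002],[0.3,0.001,0.002,0.114,0.0001,-0.0102,0.0002],[0.3,0.004,0.002,0.114,0.0001,-0.0102,0.0002],[0.3,0.008,0.002,0.113,0.0001,-0.0102,0.0002],[0.3,0.012,0.002,0.113,0.0001,-0.0102,0.0002],[0.3,0.015,0.002,0.113,0.0001,-0.0102,0.0002],[0.3,0.019,0.002,0.112,0.0001,-0.0102,0.0002]]
(array([-3.57001113e-01,  5.38926324e-01,  1.74883210e+00, -3.98383857e-10,
        8.53834228e-01, -2.09779744e+00]), np.float64(2.2008900951719918e-10))
side off [310 153] scene off [234 140]
```

View pics/p7_2.png

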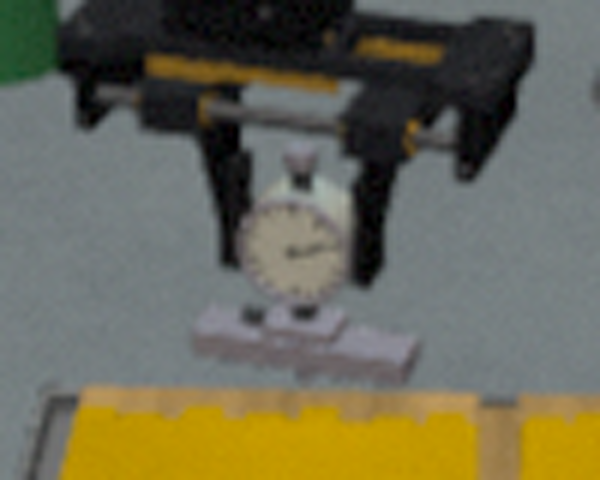

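Lifted clear with the probe sprung out (needle at the free position). Next I'll move over the groove.

Request:
play_rows --pt "0.3 -0.007 0 0.113 0 -0.0102 0" --pt "0.3 -0.003 0 0.114 0 -0.0102 0" --pt "0.3 0.001 0 0.114 0 -0.0102 0" --pt "0.3 0.004 0 0.114 0 -0.0102 0" --pt "0.3 0.008 0 0.113 0 -0.0102 0" --pt "0.3 0.012 0 0.113 0 -0.0102 0" --pt "0.3 0.015 0 0.113 0 -0.0102 0" --pt "0.3 0.019 0 0.112 0 -0.0102 0" --pt "0.3 0 0 0 0 0 0" --pt "0.3 0 0 0 0 0 0"

```text
time: 19.05
position: [0.527, -0.0771, 0.1547]
tool_rot: [0.705, 0.061, -0.06, -0.704]
ft_force: [-0.4, -0.6, -4.3]
grip_width: 0.0511
```

```bash
python3 d5.py .155 12; python3 look.py p8; python3 wl.py w4
cat > o8.py <<'E'
from ov import *
import sys
nm=sys.argv[1]
o=robot.get_obs(); Rt=R.from_quat(o['tool_rot']).as_matrix(); z=-Rt[:,1];y=-Rt[:,2];x=np.cross(y,z);M=np.c_[x,y,z]
dial=o['position']-z*.0105+x*.001;t=dial-z*.06
Rb=R.from_euler('z',.17); g=np.array([.5475,-.0745,.033])
for n,k in (('side','1'),('scene','2')):
    prm=eyes.camera_params(n); off=P(prm,o['position'])[0].astype(int)-[50,35]
    im=cv2.imread(f'pics/{nm}_{k}.png'); draw(im,prm,M,t,off=off)
    for yy in (-.01,.01):
        u=(P(prm,np.array([[-.1,yy,0],[.1,yy,0]])@Rb.as_matrix().T+g)-off+.5)*6-.5
        cv2.polylines(im,[u.round().astype(int)],0,(255,0,255),1)
    cv2.imwrite(f'pics/{nm}_o{k}.png',im)
E
python3 o8.py p8
```

```text
t 19.05 p [ 0.527  -0.0771  0.1547] y [ 0.001 -0.001 -1.   ] z [-0.17   0.985 -0.002] q [-3.550e-01  5.380e-01  1.753e+00 -1.000e-03  8.500e-01 -2.096e+00] F [-0.4 -0.6 -4.3] w 0.0511
rel groove [-0.0207  0.0009  0.1547]
N 1 dp [ 0.0009 -0.0013  0.0003] rotdeg [0.1 0.1 0. ]
[[0.3,0.007,-0.003,-0.014,0.0005,0.0004,0.0002]]
(array([-3.57001113e-01,  5.38926324e-01,  1.74883210e+00,  4.42718137e-17,
        8.53834228e-01, -2.09779744e+00]), np.float64(5.551115123125783e-16))
side off [309 168] scene off [268 144]
t 19.15 p [ 0.5273 -0.0782  0.1548] y [ 0.001 -0.002 -1.   ] z [-0.169  0.986 -0.002] q [-3.560e-01  5.380e-01  1.752e+00 -2.000e-03  8.500e-01 -2.096e+00] F [-0.4 -0.7 -4.5] w 0.0513
```

View pics/p8_o1.png

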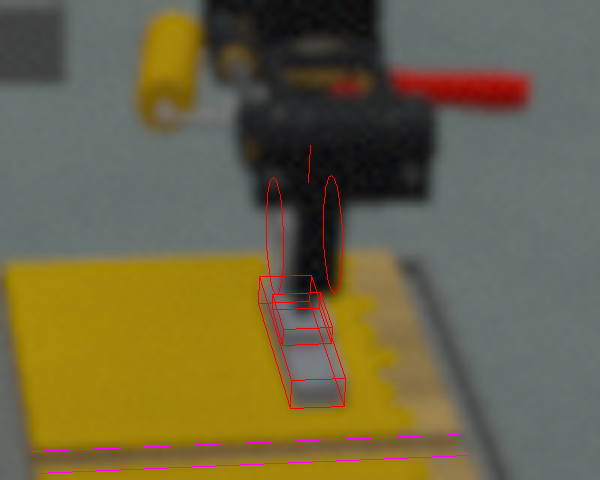

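View pics/p8_o2.png

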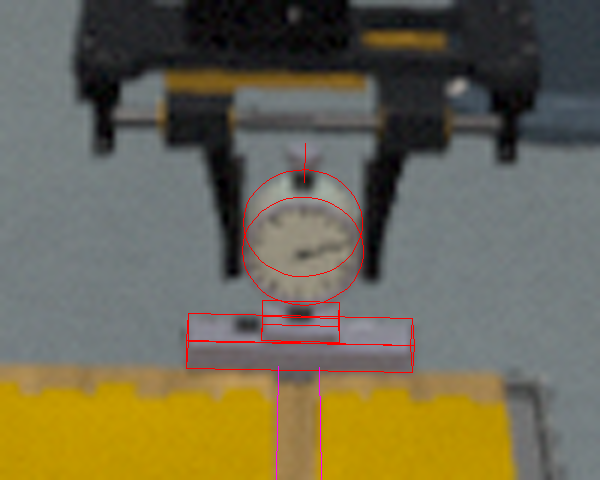

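View pics/w4.png

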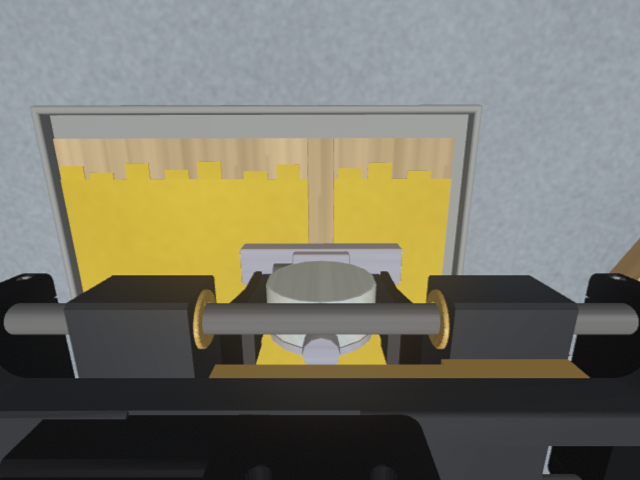

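Request:
play_rows --pt "0.3 0 0.1 0 0 0 0" --pt "0.3 0 0.1 0 0 0 0" --pt "0.3 0 0.1 0 0 0 0" --pt "0.3 0 0.05 0 0 0 0" --pt "0.3 0 0.03 0 0 0 0" --pt "0.3 0 0.02 0 0 0 0" --pt "0.3 0 0.02 0 0 0 0" --pt "0.3 0 0.02 0 0 0 0" --pt "0.3 0 0.02 0 0 0 0" --pt "0.3 0 0 0 0 0 0" --pt "0.3 0 0 0 0 0 0"

```text
time: 20.12
position: [0.5271, -0.0779, 0.1088]
tool_rot: [0.705, 0.06, -0.06, -0.704]
ft_force: [0.4, -0.0, -4.1]
grip_width: 0.0512
```

Request:
play_rows --pt "0.3 0 0.015 0 0 0 0" --pt "0.3 0 0.015 0 0 0 0" --pt "0.3 0 0.01 0 0 0 0" --pt "0.3 0 0 0 0 0 0" --pt "0.3 0 0 0 0 0 0"

```text
time: 20.53
position: [0.5273, -0.078, 0.105]
tool_rot: [0.705, 0.06, -0.059, -0.704]
ft_force: [-0.1, 0.8, 1.2]
grip_width: 0.0514
```

Request:
play_rows --pt "0.3 0 0.015 0 0 0 0" --pt "0.3 0 0.01 0 0 0 0" --pt "0.3 0 0 0 0 0 0" --pt "0.3 0 0 0 0 0 0"

```text
time: 20.87
position: [0.5276, -0.0781, 0.1047]
tool_rot: [0.705, 0.061, -0.059, -0.704]
ft_force: [-4.5, 1.7, 16.7]
grip_width: 0.0509
```

Request:
play_rows --pt "0.3 0 0.015 0 0 0 0" --pt "0.3 0 0 0 0 0 0" --pt "0.3 0 0 0 0 0 0"

```text
time: 21.12
position: [0.5277, -0.0781, 0.1046]
tool_rot: [0.705, 0.061, -0.059, -0.704]
ft_force: [-5.8, 1.7, 26.2]
grip_width: 0.0512
```

```bash
python3 d5.py .1 12; python3 look.py p9;python3 o8.py p9
```

```text
t 21.12 p [ 0.5277 -0.0781  0.1046] y [ 0.004 -0.002 -1.   ] z [-0.168  0.986 -0.003] q [-3.560e-01  6.220e-01  1.785e+00 -1.000e-03  7.310e-01 -2.095e+00] F [-5.8  1.7 26.2] w 0.0512
rel groove [-0.0202 -0.0002  0.1046]
N 1 dp [ 0.0002 -0.0003 -0.0046] rotdeg [ 0.1 -0.   0.2]
[[0.3,0.002,0.046,-0.003,0.0008,-0.0002,0.001]]
(array([-3.57001113e-01,  6.31725576e-01,  1.78264083e+00,  8.92219276e-17,
        7.27226247e-01, -2.09779744e+00]), np.float64(1.2420620087993939e-14))
side off [308 184] scene off [267 161]
```

View pics/p9_o2.png

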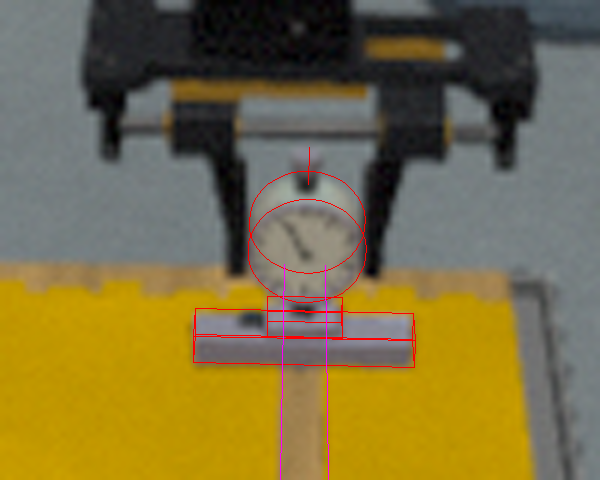

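View pics/p9_1.png

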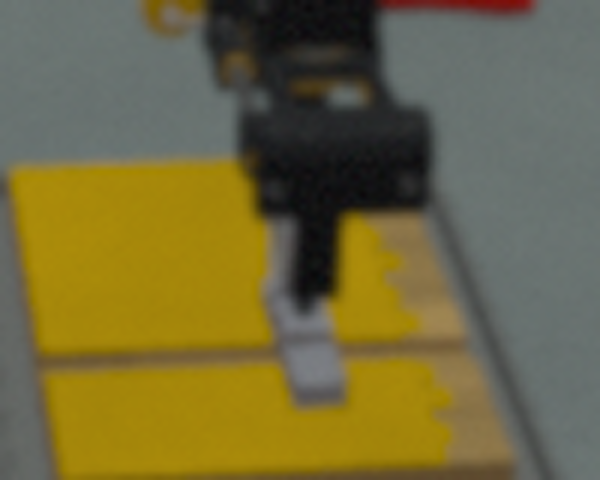

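The base sits across the groove and the needle moved to about −30°, roughly 9 mm deep. Next I'll ease off and release.

Request:
play_rows --pt "0.3 0 -0.02 0 0 0 0" --pt "0.3 0 0 0 0 0 0" --pt "0.3 0 0 0 0 0 0" --pt "0.62 0 0 0 0 0 0" --pt "0.65 0 0 0 0 0 0" --pt "0.8 0 0 0 0 0 0" --pt "1 0 0 0 0 0 0" --pt "1 0 0 0 0 0 0" --pt "1 0 0 0 0 0 0" --pt "1 0 0 0 0 0 0" --pt "1 0 0 0 0 0 0" --pt "1 0 0 0 0 0 0"

```text
time: 22.22
position: [0.527, -0.0779, 0.1025]
tool_rot: [0.705, 0.06, -0.06, -0.704]
ft_force: [-0.1, -0.1, 0.3]
grip_width: 0.0861
```

Request:
play_rows --pt "1 0 -0.05 0 0 0 0" --pt "1 0 -0.1 0 0 0 0" --pt "1 0 -0.15 0 0 0 0" --pt "1 0 -0.15 0 0 0 0" --pt "1 0 -0.15 0 0 0 0" --pt "1 0 -0.15 0 0 0 0" --pt "1 0 -0.15 0 0 0 0" --pt "1 0 -0.15 0 0 0 0" --pt "1 0 0 0 0 0 0"

```text
time: 22.97
position: [0.5288, -0.0784, 0.2114]
tool_rot: [0.706, 0.063, -0.057, -0.703]
ft_force: [-0.2, -0.3, 0.6]
grip_width: 0.0871
```

```bash
cat > fin.py <<'E'
from ov import *
o=robot.get_obs(); show(o)
ph=np.pi+.17;x=np.array([np.cos(ph),np.sin(ph),0]);z=np.array([0,0,1.]);y=np.cross(z,x);M=np.c_[x,y,z]
t=np.array([.5275,-.0781,.033])+x*.001
for n in ('side','scene'):
    prm=eyes.camera_params(n); im=eyes.camera(n)[:,:,::-1]; v=P(prm,t+[0,0,.05])[0].astype(int)-[50,40]
    zz=cv2.resize(im[v[1]:v[1]+80,v[0]:v[0]+100],None,fx=7,fy=7,interpolation=cv2.INTER_CUBIC)
    cv2.imwrite(f'pics/f_{n}.png',zz.copy()); draw(zz,prm,M,t,(0,0,255),7,v); cv2.imwrite(f'pics/f_{n}o.png',zz)
E
python3 fin.py; python3 wl.py w5
```

```text
t 22.97 p [ 0.5288 -0.0784  0.2114] y [ 0.008 -0.004 -1.   ] z [-0.169  0.986 -0.005] q [-3.560e-01  4.520e-01  1.703e+00 -1.000e-03  9.780e-01 -2.096e+00] F [-0.2 -0.3  0.6] w 0.0871
t 23.07 p [ 0.5272 -0.0779  0.2086] y [ 0.003 -0.002 -1.   ] z [-0.169  0.986 -0.002] q [-3.560e-01  4.560e-01  1.707e+00 -1.000e-03  9.760e-01 -2.096e+00] F [-0.1 -0.  -0.8] w 0.0871
```

View pics/f_side.png

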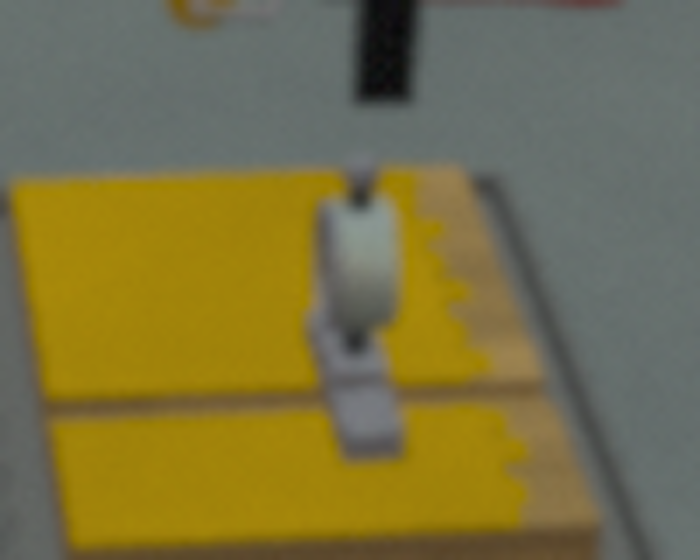

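View pics/f_scene.png

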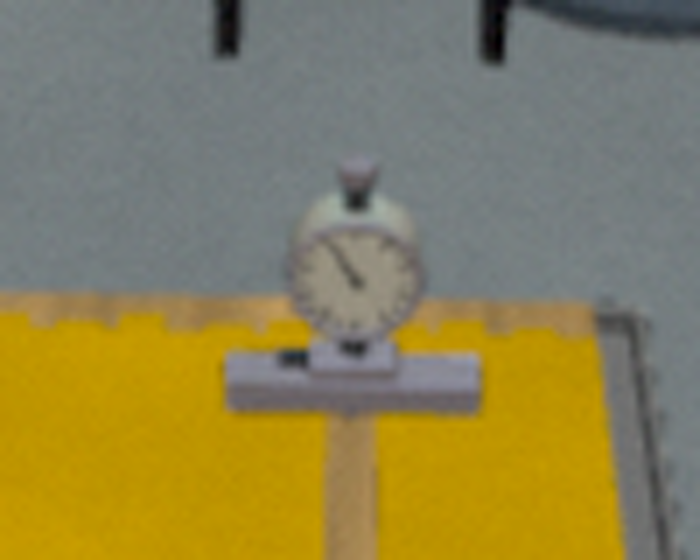

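View pics/f_sideo.png

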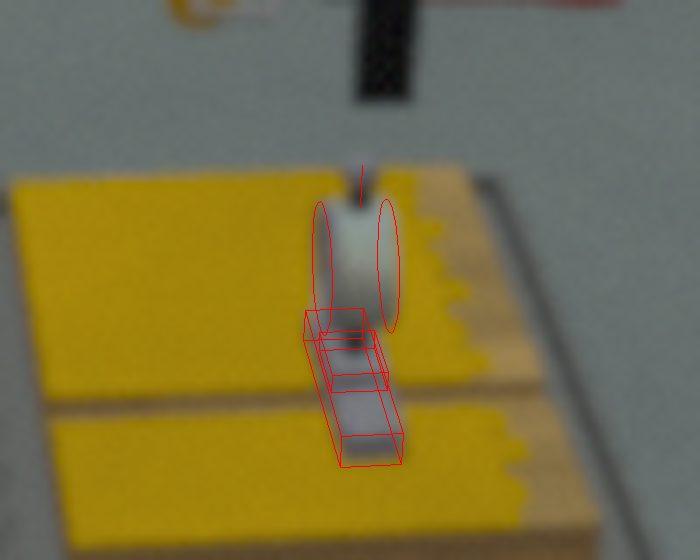

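View pics/w5.png

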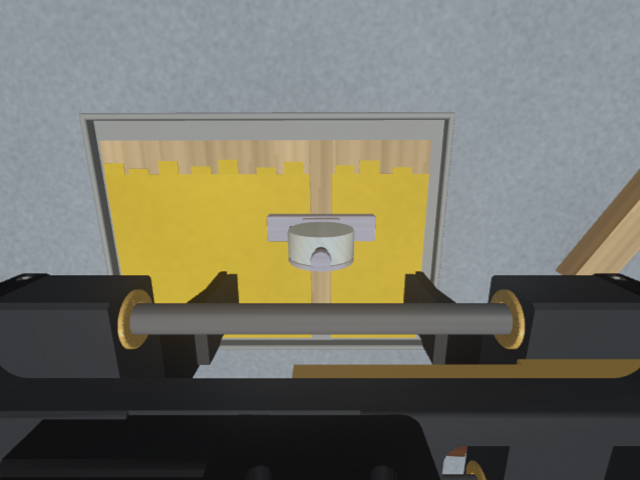

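```bash
cat > d6.py <<'E'
from rig import robot
from h import *
from kin import ik
o=robot.get_obs(); show(o)
ph=np.pi+.17; x=np.array([np.cos(ph),np.sin(ph),0]); z=np.array([0,0,1.]); y=np.cross(z,x)
e=np.radians(40); d=np.cos(e)*x-np.sin(e)*z
pt=np.array([.5275,-.078,.093])-d*.12+[0,0,.012]
print(ik(pt,tool(d,-y),[-.3,.95,.85,-.2,2,-2]))
plan(o,pt,tool(d,-y),amax=4.)
E
python3 d6.py
```

```text
t 23.12 p [ 0.5266 -0.0777  0.2077] y [ 0.001 -0.001 -1.   ] z [-0.169  0.986 -0.001] q [-3.560e-01  4.570e-01  1.707e+00 -1.000e-03  9.760e-01 -2.096e+00] F [-0.3  0.2  0.3] w 0.0871
(array([-0.16565554,  0.98906246,  0.91548835, -0.29042063,  2.06327384,
       -1.93176757]), np.float64(6.8506311734495284e-12))
N 13 dp [ 0.0915  0.0152 -0.0256] rotdeg [ 0.1 -0.1 50. ]
[[1.0,0.071,0.02,-0.0,0.0,-0.0,0.0214],[1.0,0.073,0.015,-0.0,0.0,-0.0,0.0214],[1.0,0.073,0.01,-0.0,0.0,-0.0,0.0214],[1.0,0.074,0.005,-0.0,0.0,-0.0,0.0214],[1.0,0.074,0.0,-0.0,0.0,-0.0,0.0214],[1.0,0.074,-0.005,-0.0,0.0,-0.0,0.0214],[1.0,0.073,-0.01,-0.0,0.0,-0.0,0.0214],[1.0,0.073,-0.015,-0.0,0.0,-0.0,0.0214],[1.0,0.071,-0.02,-0.0,0.0,-0.0,0.0214],[1.0,0.07,-0.024,-0.0,0.0,-0.0,0.0214],[1.0,0.068,-0.029,-0.0,0.0,-0.0,0.0214],[1.0,0.066,-0.033,-0.0,0.0,-0.0,0.0214]]
[[1.0,0.064,-0.038,-0.0,0.0,-0.0,0.0214]]
```

Request:
play_rows --pt "1 0.071 0.02 0 0 0 0.0214" --pt "1 0.073 0.015 0 0 0 0.0214" --pt "1 0.073 0.01 0 0 0 0.0214" --pt "1 0.074 0.005 0 0 0 0.0214" --pt "1 0.074 0 0 0 0 0.0214" --pt "1 0.074 -0.005 0 0 0 0.0214" --pt "1 0.073 -0.01 0 0 0 0.0214" --pt "1 0.073 -0.015 0 0 0 0.0214" --pt "1 0.071 -0.02 0 0 0 0.0214" --pt "1 0.07 -0.024 0 0 0 0.0214" --pt "1 0.068 -0.029 0 0 0 0.0214"

```text
time: 24.03
position: [0.6041, -0.0643, 0.1845]
tool_rot: [0.678, -0.201, -0.312, -0.634]
ft_force: [0.2, -0.2, -0.4]
grip_width: 0.0872
```

Request:
play_rows --pt "1 0.066 -0.033 0 0 0 0.0214" --pt "1 0.064 -0.038 0 0 0 0.0214" --pt "1 0 0 0 0 0 0" --pt "1 0 0 0 0 0 0"

```text
time: 24.37
position: [0.6177, -0.0619, 0.1789]
tool_rot: [0.663, -0.245, -0.354, -0.613]
ft_force: [0.4, 0.0, 0.3]
grip_width: 0.0868
```

```bash
python3 wl.py w6; python3 - <<'E'
from h import *
W=dict(np.load('w6.npz')); u=P(W,[.5275,-.078,.08])[0].astype(int); print(u)
im=cv2.imread('pics/w6.png'); x0,y0=u[0]-65,u[1]-55; print(x0,y0)
cv2.imwrite('pics/w6z.png',cv2.resize(im[y0:y0+100,x0:x0+130],None,fx=6,fy=6,interpolation=cv2.INTER_CUBIC))
E
```

```text
t 24.37 p [ 0.6177 -0.0619  0.1789] y [-0.758 -0.13  -0.639] z [-0.169  0.986  0.   ] q [-0.165  0.991  0.92  -0.29   2.062 -1.93 ] F [0.4 0.  0.3] w 0.0868
[318 257]
253 202
```

View pics/w6z.png

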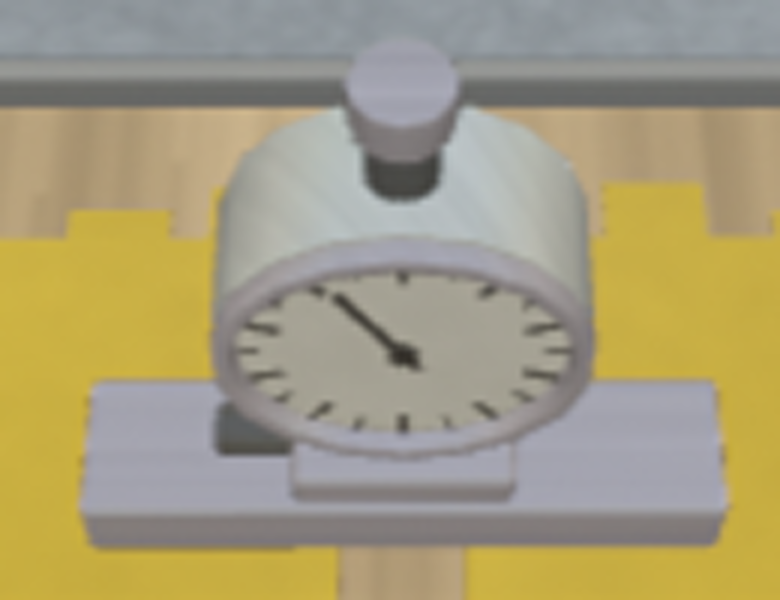

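```bash
cat > f2.py <<'E'
from ov import *
W=dict(np.load('w6.npz'))
def pose(p):
    M=(R.from_rotvec([p[3],p[4],0])*R.from_euler('z',p[5])).as_matrix(); return M,np.array(p[:3])
u=px([[80,513],[727,513],[95,382],[717,382],[86,546],[718,544]],6,[253,202])
L=np.array([[-12,50,14],[-12,-50,14],[12,50,14],[12,-50,14],[-12,50,0],[-12,-50,0]])/1e3
u2=px([[592,345],[403,240],[213,345],[403,455]],6,[253,202])
L2=np.array([[-14,-26,60],[-14,0,86],[-14,26,60],[-14,0,34]])/1e3
u3=px([[293,488],[515,488]],6,[253,202]);L3=np.array([[-11,17,22],[-11,-17,22]])/1e3
for wr in (0,):
    p,r=fit([(W,L,u),(W,L2,u2)],[.5275,-.078,.033,0,0,3.31],pose); print(p.round(4),r.round(1))
Rz=R.from_euler('z',-p[5]); print('tilt in gauge frame',Rz.apply([p[3],p[4],0]).round(3))
im=cv2.imread('pics/w6z.png')
for pp,c in ((p,(0,0,255)),([p[0],p[1],.033,0,0,p[5]],(0,160,0))):
    M,t=pose(pp)
    for s in segs: cv2.polylines(im,[((P(W,s@M.T+t)-[253,202]+.5)*6-.5).round().astype(int)],0,c,1)
# board edges, groove
Rb=R.from_euler('z',.17).as_matrix(); g=np.array([.5475,-.0745,.033])
for l in ([[-.1,-.2],[-.1,.1]],[[-.1,-.01],[.1,-.01]],[[-.1,.01],[.1,.01]]):
    q=np.c_[np.array(l),[0,0]]@Rb.T+g; cv2.polylines(im,[((P(W,q)-[253,202]+.5)*6-.5).round().astype(int)],0,(255,0,255),1)
cv2.imwrite('pics/w6f.png',im)
E
python3 f2.py
```

```text
[ 0.5249 -0.0777  0.0302  0.0073 -0.0434  3.309 ] [-0.1 -0.7  0.1 -0.6 -0.  -0.5 -0.6 -0.4  0.8  1.1 -0.2  1.6  0.5  1.1
 -0.1 -1.  -0.3  1.   0.1 -0.5]
tilt in gauge frame [0.    0.044 0.   ]
```

View pics/w6f.png

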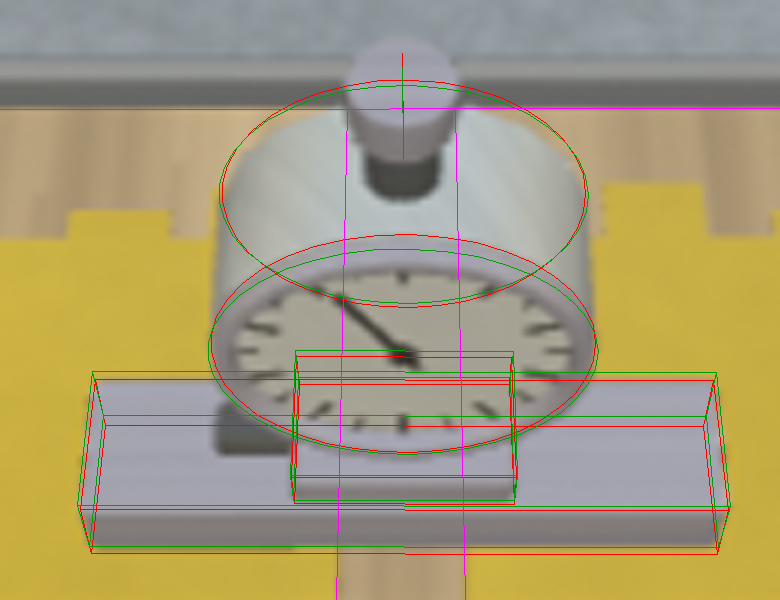

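```bash
cat > d7.py <<'E'
from rig import robot
from h import *
from kin import ik
o=robot.get_obs(); show(o)
for hd,el,dist in ((100,25,.16),(100,35,.16),(110,30,.16),(115,30,.18)):
    ph=np.radians(hd); x=np.array([np.cos(ph),np.sin(ph),0]); z=np.array([0,0,1.]); y=np.cross(z,x)
    e=np.radians(el); d=np.cos(e)*x-np.sin(e)*z
    pt=np.array([.5275,-.078,.085])-d*dist+[0,0,.015]
    q,er=ik(pt,tool(d,-y),o['q']); print(hd,el,pt.round(3),q.round(2),round(er,5))
hd,el,dist=110,30,.16
ph=np.radians(hd); x=np.array([np.cos(ph),np.sin(ph),0]); y=np.cross(z,x); e=np.radians(el); d=np.cos(e)*x-np.sin(e)*z
plan(o,np.array([.5275,-.078,.085])-d*dist+[0,0,.015],tool(d,-y),amax=5.)
E
python3 d7.py
```

```text
t 24.42 p [ 0.6176 -0.0621  0.1805] y [-0.757 -0.13  -0.641] z [-0.169  0.986 -0.   ] q [-0.165  0.988  0.92  -0.29   2.062 -1.93 ] F [-0.1 -0.4  0.3] w 0.0869
100 25 [ 0.553 -0.221  0.168] [-0.81  0.99  1.17  0.57  1.98 -1.05] 0.0
100 35 [ 0.55  -0.207  0.192] [-0.79  0.87  1.25  0.51  1.85 -1.04] 0.0
110 30 [ 0.575 -0.208  0.18 ] [-0.73  0.98  1.07  0.48  2.03 -1.08] 0.0
115 30 [ 0.593 -0.219  0.19 ] [-0.7   1.01  0.95  0.45  2.13 -1.09] 0.0
N 17 dp [-0.0427 -0.1461 -0.0005] rotdeg [65.4 45.7  8.2]
[[1.0,-0.025,0.03,-0.08,0.0214,0.0149,0.0027],[1.0,-0.021,0.025,-0.083,0.0214,0.0149,0.0027],[1.0,-0.017,0.02,-0.086,0.0214,0.0149,0.0027],[1.0,-0.012,0.014,-0.088,0.0214,0.0149,0.0027],[1.0,-0.008,0.008,-0.089,0.0214,0.0149,0.0027],[1.0,-0.004,0.002,-0.089,0.0214,0.0149,0.0027],[1.0,0.0,-0.004,-0.089,0.0214,0.0149,0.0027],[1.0,0.004,-0.01,-0.089,0.0214,0.0149,0.0027],[1.0,0.008,-0.016,-0.088,0.0214,0.0149,0.0027],[1.0,0.012,-0.022,-0.086,0.0214,0.0149,0.0027],[1.0,0.016,-0.028,-0.084,0.0214,0.0149,0.0027],[1.0,0.02,-0.033,-0.081,0.0214,0.0149,0.0027]]
[[1.0,0.023,-0.039,-0.077,0.0214,0.0149,0.0027],[1.0,0.026,-0.044,-0.073,0.0214,0.0149,0.0027],[1.0,0.029,-0.049,-0.069,0.0214,0.0149,0.0027],[1.0,0.032,-0.054,-0.064,0.0214,0.0149,0.0027],[1.0,0.034,-0.058,-0.059,0.0214,0.0149,0.0027]]
```

Request:
play_rows --pt "1 -0.025 0.03 -0.08 0.0214 0.0149 0.0027" --pt "1 -0.021 0.025 -0.083 0.0214 0.0149 0.0027" --pt "1 -0.017 0.02 -0.086 0.0214 0.0149 0.0027" --pt "1 -0.012 0.014 -0.088 0.0214 0.0149 0.0027" --pt "1 -0.008 0.008 -0.089 0.0214 0.0149 0.0027" --pt "1 -0.004 0.002 -0.089 0.0214 0.0149 0.0027" --pt "1 0 -0.004 -0.089 0.0214 0.0149 0.0027" --pt "1 0.004 -0.01 -0.089 0.0214 0.0149 0.0027" --pt "1 0.008 -0.016 -0.088 0.0214 0.0149 0.0027" --pt "1 0.012 -0.022 -0.086 0.0214 0.0149 0.0027" --pt "1 0.016 -0.028 -0.084 0.0214 0.0149 0.0027" --pt "1 0.02 -0.033 -0.081 0.0214 0.0149 0.0027"

```text
time: 25.42
position: [0.5876, -0.166, 0.1832]
tool_rot: [-0.43, 0.549, 0.064, 0.714]
ft_force: [-0.1, 0.8, 0.1]
grip_width: 0.0871
```

Request:
play_rows --pt "1 0.023 -0.039 -0.077 0.0214 0.0149 0.0027" --pt "1 0.026 -0.044 -0.073 0.0214 0.0149 0.0027" --pt "1 0.029 -0.049 -0.069 0.0214 0.0149 0.0027" --pt "1 0.032 -0.054 -0.064 0.0214 0.0149 0.0027" --pt "1 0.034 -0.058 -0.059 0.0214 0.0149 0.0027" --pt "1 0 0 0 0 0 0" --pt "1 0 0 0 0 0 0" --pt "1 0 0 0 0 0 0"

```text
time: 26.08
position: [0.5756, -0.2078, 0.1825]
tool_rot: [-0.299, 0.639, -0.062, 0.706]
ft_force: [1.2, -0.3, 0.5]
grip_width: 0.0871
```

```bash
python3 wl.py w7; python3 - <<'E'
from ov import *
W=dict(np.load('w7.npz')); im=cv2.imread('pics/w7.png'); u=P(W,[.5275,-.078,.085])[0].astype(int); x0,y0=u[0]-60,u[1]-50; print(x0,y0)
z=cv2.resize(im[y0:y0+100,x0:x0+120],None,fx=6,fy=6,interpolation=cv2.INTER_CUBIC); cv2.imwrite('pics/w7z.png',z.copy())
for th,c in ((0,(0,0,255)),):
    M=R.from_euler('z',np.pi+.17).as_matrix()
    for s in segs: cv2.polylines(z,[((P(W,s@M.T+[.5265,-.078,.033])-[x0,y0]+.5)*6-.5).round().astype(int)],0,c,1)
Rb=R.from_euler('z',.17).as_matrix(); g=np.array([.5475,-.0745,.033])
for l in ([[-.1,-.2],[-.1,.1]],[[-.1,-.01],[.1,-.01]],[[-.1,.01],[.1,.01]]):
    q=np.c_[np.array(l),[0,0]]@Rb.T+g; cv2.polylines(z,[((P(W,q)-[x0,y0]+.5)*6-.5).round().astype(int)],0,(255,0,255),1)
cv2.imwrite('pics/w7f.png',z)
E
```

```text
t 26.08 p [ 0.5756 -0.2078  0.1825] y [-0.295  0.813 -0.501] z [0.939 0.343 0.004] q [-0.726  0.974  1.074  0.479  2.032 -1.083] F [ 1.2 -0.3  0.5] w 0.0871
259 194
```

View pics/w7z.png

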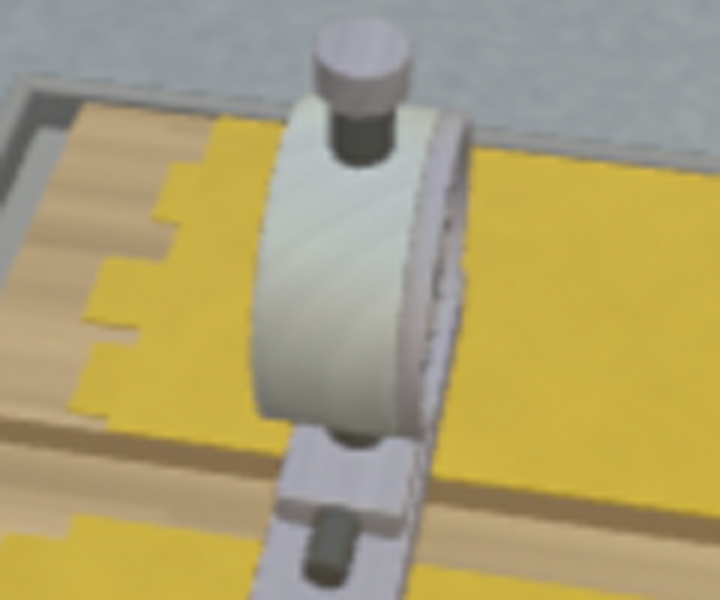

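View pics/w7f.png

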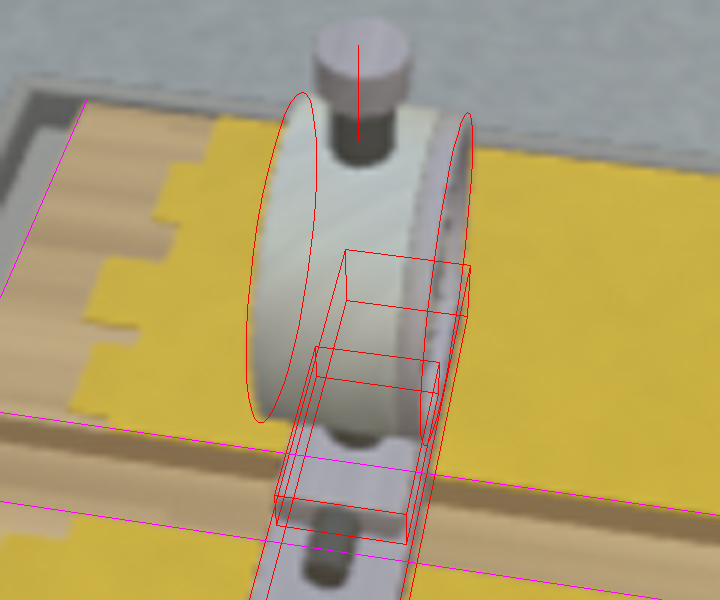

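```bash
python3 - <<'E'
from rig import robot,ticket,eyes
import cv2
print(robot.get_obs()['time']); cv2.imwrite('pics/end.png',eyes.camera('scene')[:,:,::-1]); ticket.hand_in()
E
```

```text
26.1333
the job is handed in; nothing more can be done
```

View pics/end.png

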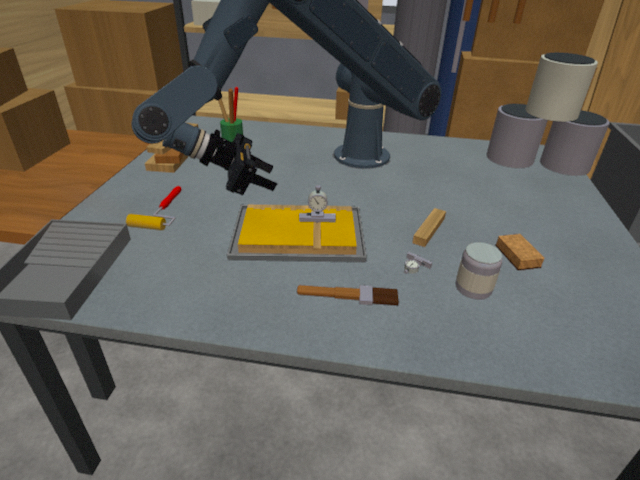

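The gauge now stands by itself across the groove with the gripper clear of it. I handed the job in at 26.1 s of the 64 s allowed; no verdict was reported.

**What I did:** I picked the larger gauge off the batten and stood it on the plain yellow face. I pressed it down twice, to about 25 N and then 35 N, letting go each time so the zero could be seen. I then lifted it about 50 mm, turned it square to the groove, pressed it flat across it to about 26 N and released it.

**Last checks:**
- **Position:** the base is centred on the groove to within about 1 mm and square to it, judged from the wrist and scene pictures.
- **Upright:** the side-on wrist picture shows a lean of about 0.01 rad. An earlier pose fit from the front gave 0.04 rad. I trusted the side-on view, since it shows the lean directly.
- **Dial:** the needle reads roughly 9.2 mm at 10 mm per turn, a scale I inferred from the pictures. That is slightly above the stated 6 to 9 mm.
- **Zero:** the standing zero read about 0.6 to 1.0 mm rather than exactly zero. The base may have sat slightly proud there, or my needle reading may be off; it is still inside the 2.5 mm limit.
- **Other things:** the tin, roller, sanding block and brush look unmoved in the last scene picture.

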